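# Fetch the bit case from the back of the radiator shelf

### The arm

A 7-joint arm with a two-finger parallel gripper is mounted at the origin on the work surface. World frame = base frame: x ahead of the robot, y to its left, z up, the work surface at z = 0. Lengths are in m, angles in rad, forces in N, time in s.
With the tool pointing down it reaches from about 0.425 to 0.925 m from the base axis. Payload 6.8 kg.
Tool frame: the origin (TCP) lies at the very end of the fingers, on their centre line; the grasp point (between the pads) lies manip.grip_point_offset behind it (manip.grip_point_offset is the distance from the TCP to the grasp point, in m); z points along the fingers, y is the direction in which the jaws open and shut (so a half turn about z gives the same grasp; the last joint's range is limited). The gripper opens to 88 mm and grips with 3 to 60 N. Pads are 20 mm wide; open, the fingers measure 115 mm over their backs; the gripper's body (75 mm by 178 mm) begins 61 mm behind the grasp point.
Start: joints at [1.034, 0.477, 0.022, 1.555, -0.011, 1.109, -0.083], TCP at [0.281, -0.614, 0.223] pointing down, gripper open.
Joint ranges: [-2.96, 2.96], [-0.34, 2.1], [-1.41, 1.46], [0.24, 2.44], [-1.37, 4.51], [0.17, 1.92], [-2.96, 2.96]. Speed limits (rad/s): [2.39, 2.39, 3.14, 3.14, 3.14, 3.14, 3.14].

### API

Orientations are given as a unit quaternion [x, y, z, w].
In Python, from bench import manip gives the robot as it stands.
- The arm moves only by the shell command python3 -m creep 'ROWS'. ROWS is JSON, a list of rows, each an object with "slide": the shift along the tool's x, y, z in m, a list of three; "dr": the turn, a rotation vector about the tool's x, y, z in degrees, a list of three; "hand": the finger opening in m, from 0 to 0.0878. A call has 1 to 10 rows; each row is the pose to reach, as a shift and turn from the pose commanded when the call began, along the tool's axes at that moment; what a row does not reach only later rows make up. A row lasts 1/10 s, in which the tool goes at most 50 mm and 8.59 degrees, less where a joint would pass 70% of its speed; a pose out of reach is approached as far as the arm can. A call with a gripper value outside its range is refused whole. The fingers move at their own pace and stop on an object; the grip force is fixed at half the most. Time passes only in rows, so rows that repeat a pose let the fingers close. It gives the time, the measured TCP pose, the force and the opening at its end, in the units of the state.
- manip.observe(): the state, without advancing time (a new reading comes with each control period).
- manip.read_camera(name): name is "scene" or "side" or "wrist"; returns a dict with "color" (400x640x3 uint8, red, green, blue), "fx", "fy", "cx", "cy" (pixels), "cam_to_world" (4x4, takes a point from camera to world coordinates). Camera axes: x right, y up, looking along -z (the intrinsics and any distortion apply to the point x, -y, -z); pixel columns grow to the right and rows downward; lengths in m; the calibration is good to about 2 mm. A picture is of the moment at which its call begins. There is no depth.
- manip.sign_off(): hands the job in, once; it reports no verdict.
The state is a dict: "time_s": time; "q": joint angles; "joint_vel": joint speeds; "joint_torque": joint torques, N m; "eef_pos": TCP position; "orientation": TCP orientation; "ft_force": force on the tool from outside, world axes, zero at the start; "moment": the same for the moment, N m; "gripper_width": finger opening in m.
Only numpy, scipy, OpenCV 4.12 (cv2) and the standard library are available. Lean on these libraries where they do the work, as an engineer would, in place of code of your own. Each camera call takes 0.05 s, during which the arm holds its last target. There are 200 camera calls.

### The job

I need the blue drill bit case from the back of the oak shelf, but the steel canister and the white ceramic frame corner stand right in front of it: clear those two onto the green cutting mat on the bench, lay the blue case flat in the open grey tote, then put the canister back in the middle of its round cork coaster and the frame corner squarely back on its grey felt pad, facing the way it did. Keep the canister upright, set each thing down rather than dropping it, and leave the hammer, the nail set and the red case where they lie.

Things in the scene. Friction and masses are not known exactly. Their poses are not given: they have to be found in the camera images.
- canister_mid (a point): stainless steel canister with screw-top lid, upright cylinder 62 mm in diameter, 120 mm tall with the lid, 0.2 to 0.45 kg; the lid is screwed tight and equally wide, so it can be gripped round its upper part. The point is its centre, 60 mm above its foot; z up. It stands on the cork coaster
- corner_grip (a point): white ceramic picture-frame corner: flat L, 80 x 80 mm, legs 30 mm wide, 24 to 26 mm tall, 0.17 kg, centred on the felt pad, axes along the pad's. From the footprint's centre one leg (next to the blue case) fills x +10 to +40 mm, the other y +10 to +40 mm. The point is in mid-width of that second leg, 8 mm to -x and 25 mm to +y of the footprint centre, 13 mm over the underside: grip across y
- blue_case_mid (a point): blue plastic drill bit case lying flat, 56 mm (x) x 130 mm (y) x 30 mm tall, 0.2 kg; the point is its centre, 15 mm above its underside. It lies on the oak shelf (top 40 mm above the bench); a lip 22 mm tall runs along the shelf's back edge at x = 0.746 m. The canister and the ceramic corner stand 7 to 22 mm in front of it: no room for a finger until they are gone
- red_case_mid (a point): red plastic bit case of the same size as the blue one, on the shelf at the other side; not wanted, to be left alone. The point is its centre, 15 mm above its underside
- hammer_mid (a point): small rubber hammer lying along its y axis on the shelf in front of the red case: wooden handle, black head 64 mm x 40 mm in diameter at its +y end, 200 mm long overall, at most 40 mm tall; to be left alone. The point is near the middle of its length, 15 mm above the shelf
- nail_set_mid (a point): steel nail set (punch) 92 mm long and 10 mm thick, lying along its y axis between the hammer and the red case; to be left alone. The point is near its middle, 5 mm above the shelf
- coaster: round cork coaster with a black rubber edge on the shelf, 82 mm in diameter, 3 mm thick, fixed; origin at the centre of its underside, on the shelf's top. The canister's place
- pad: grey felt pad on the shelf, 90 x 90 mm, 3 mm thick, fixed; origin at the centre of its underside, on the shelf's top; x and y along its edges. The ceramic corner's place
- mat: green cutting mat with white grid lines on the bench, 160 mm (x) x 260 mm (y), 3 mm thick, fixed; origin at the centre of its underside, on the bench. The side area for what is cleared away; it has room for both side by side along y, set well apart
- tote: open grey plastic tote with an orange rim on the bench, 150 mm (x) x 210 mm (y) x 40 mm tall, walls 4 mm (the rim and grips stand up to 13 mm further out), floor 4 mm thick, empty, fixed; origin at the centre of its underside, on the bench. The blue case's place, with room on all sides when its length lies along the tote's

How it is judged:
By the outcome, as a careful person would: the job done as asked, in the order asked, and still so for the second after the job is handed in, with the robot touching nothing.
It also fails if it takes over 136 s, if anything falls off the work surface, if the arm or the gripper's body presses on something with over 40 N, if the wrist force passes 120 N, or if a joint passes its speed limit or range.

## Working session

There is one attempt and no reset: what is moved stays moved. The work goes in short steps, Python scripts to look and compute and a shell command to move; the robot and the scene stay as the last step left them, time stands still between calls to the robot, and variables do not carry over. Pictures are saved under pics/ and viewed, about 12 in all and at most 16, crops included, and the job is handed in when it is done.

```bash
ls; mkdir -p pics; cat > h.py <<'E'
import numpy as np, cv2
from scipy.spatial.transform import Rotation as R
from bench import manip
def ray(c,u,v):
    M=np.array(c["cam_to_world"]); d=M[:3,:3]@np.array([(u-c["cx"])/c["fx"],-(v-c["cy"])/c["fy"],-1.])
    return M[:3,3],d
def onz(c,u,v,z):
    o,d=ray(c,u,v); return o+d*(z-o[2])/d[2]
def proj(c,p):
    M=np.array(c["cam_to_world"]); q=M[:3,:3].T@(np.array(p)-M[:3,3]); return np.array([c["cx"]+c["fx"]*q[0]/-q[2], c["cy"]-c["fy"]*q[1]/-q[2]])
def tri(a,b):
    (o,d),(p,e)=a,b
    s=np.linalg.lstsq(np.c_[d,-e],p-o,rcond=None)[0]; x,y=o+d*s[0],p+e*s[1]
    return (x+y)/2,np.linalg.norm(x-y)
def snap(n,f):
    c=manip.read_camera(n); cv2.imwrite("pics/"+f,c["color"][:,:,::-1]); np.save("pics/"+f[:-4]+".npy",c,allow_pickle=True); return c
def load(f): return np.load("pics/"+f+".npy",allow_pickle=True).item()
E
python3 - <<'E'
from h import *
for n in("scene","side","wrist"):
    c=snap(n,n+"0.png"); print({k:(v if k!="color" else 0) for k,v in c.items()})
s=manip.observe(); print(s, manip.grip_point_offset)
print(R.from_quat(s["orientation"]).as_matrix().round(3))
E
```

```text
pics
{'color': 0, 'fx': 498.5605102173834, 'fy': 498.5605102173834, 'cx': 313.336082311648, 'cy': 198.36475155620755, 'cam_to_world': array([[-0.25115927, -0.74055281,  0.62329812,  1.20947404],
       [ 0.96794442, -0.19107864,  0.1630109 ,  0.17199175],
       [-0.00161922,  0.64425964,  0.76480514,  0.9039285 ],
       [ 0.        ,  0.        ,  0.        ,  1.        ]])}
{'color': 0, 'fx': 392.7264072205642, 'fy': 392.7264072205642, 'cx': 309.8557937197572, 'cy': 198.66937461766085, 'cam_to_world': array([[-0.82083122,  0.40431317, -0.40344389,  0.12263249],
       [-0.57088715, -0.55849201,  0.60180939,  0.58886602],
       [ 0.01799928,  0.72430487,  0.68924487,  0.7411908 ],
       [ 0.        ,  0.        ,  0.        ,  1.        ]])}
{'color': 0, 'fx': 323.21336662246966, 'fy': 323.21336662246966, 'cx': 320.7642938801323, 'cy': 198.52717779134312, 'cam_to_world': array([[ 0.41624021,  0.87899092,  0.23263503,  0.34382187],
       [-0.90925353,  0.40279453,  0.1049504 , -0.58459805],
       [-0.00145367, -0.2552088 ,  0.96688487,  0.38441376],
       [ 0.        ,  0.        ,  0.        ,  1.        ]])}
{'time_s': 0.15, 'q': array([ 1.03390536,  0.477619  ,  0.02238264,  1.55617371, -0.01151178,
        1.10926743, -0.08308612]), 'joint_vel': array([ 8.55144666e-04, -1.23163748e-03,  6.47751278e-05, -5.44241437e-03,
        2.77679027e-04,  2.21732445e-03, -6.75508551e-04]), 'joint_torque': array([ 2.50613230e-03, -5.83287299e+01,  1.53656770e+00, -2.72873622e+01,
       -5.42603375e-02,  1.45418162e-02,  1.14326867e-04]), 'eef_pos': array([ 0.28044467, -0.61350646,  0.22192125]), 'orientation': array([ 9.77105504e-01,  2.12754286e-01, -1.90208446e-04, -6.41850184e-04]), 'ft_force': array([0.32561394, 1.29353597, 0.1748967 ]), 'moment': array([0.02272708, 0.01740349, 0.03431378]), 'gripper_width': 0.08796761846624598} 0.0187
[[ 0.909  0.416 -0.001]
 [ 0.416 -0.909  0.001]
 [-0.    -0.001 -1.   ]]
```

View pics/scene0.png

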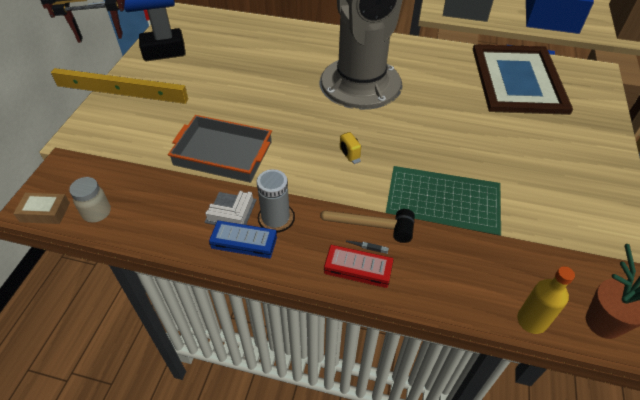

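View pics/side0.png

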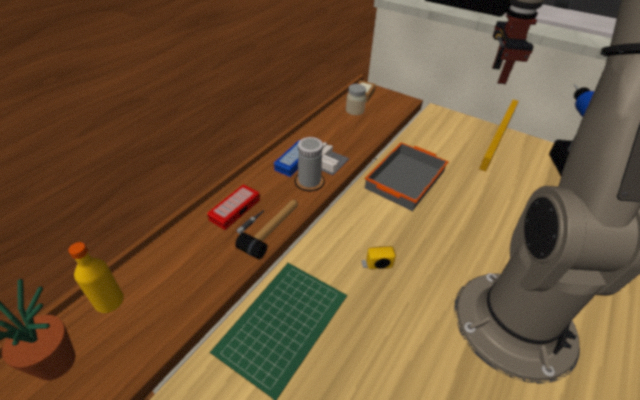

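Scene view: the canister is at (273,200), the frame corner at (232,208), the blue case at (243,238), the tote at (221,148) and the mat at (444,198). The hammer and red case are to the right. The side view shows the same things. Next I'll measure by colour masks and zoom in.

```bash
cat >> h.py <<'E'
def blobs(c,lo,hi,roi,amin=60):
    h=cv2.cvtColor(c["color"],cv2.COLOR_RGB2HSV); m=cv2.inRange(h,np.array(lo),np.array(hi)); k=np.zeros_like(m); x0,y0,x1,y1=roi; k[y0:y1,x0:x1]=m[y0:y1,x0:x1]
    return k
def hullrect(k):
    p=cv2.findNonZero(k); return cv2.boxPoints(cv2.minAreaRect(p))
def quad(k):
    p=cv2.convexHull(cv2.findNonZero(k))
    for e in np.linspace(1,25,60):
        a=cv2.approxPolyDP(p,e,True)
        if len(a)<=4: return a[:,0].astype(float)
E
python3 - <<'E'
from h import *
s=load("scene0");d=load("side0")
for n,c,roi in(("scene",s,(380,160,510,240)),("side",d,(200,255,360,400))):
    k=blobs(c,(60,60,20),(95,255,200),roi); q=quad(k); print("mat",n,[onz(c,u,v,.003)[:2].round(4).tolist() for u,v in q])
for n,c,roi in(("scene",s,(160,110,280,185)),("side",d,(360,140,450,210))):
    k=blobs(c,(3,150,90),(14,255,255),roi); q=quad(k); print("tote rim",n,[onz(c,u,v,.04)[:2].round(4).tolist() for u,v in q])
for n,c,roi in(("scene",s,(200,215,285,260)),("side",d,(265,130,302,180))):
    k=blobs(c,(105,120,50),(125,255,255),roi); q=quad(k); print("blue",n,q.tolist(),[onz(c,u,v,.07)[:2].round(4).tolist() for u,v in q])
a=cv2.resize(s["color"][160:260,190:310],None,fx=5,fy=5,interpolation=2);b=cv2.resize(d["color"][120:205,260:360],None,fx=5,fy=5,interpolation=2)
o=np.zeros((500,1100,3),np.uint8);o[:,:600]=a;o[:425,600:]=b
o=cv2.resize(o,(800,364)); cv2.imwrite("pics/c1.png",o[:,:,::-1])
E
```

```text
mat scene [[0.4724, 0.4064], [0.4726, 0.155], [0.326, 0.1491], [0.3163, 0.4011]]
mat side [[0.3213, 0.15], [0.3106, 0.4035], [0.4629, 0.4063], [0.4703, 0.1544]]
tote rim scene [[0.3108, -0.1747], [0.5069, -0.1925], [0.5522, -0.3681], [0.3057, -0.3893]]
tote rim side [[0.2971, -0.379], [0.3078, -0.1711], [0.4551, -0.1765], [0.5576, -0.3297]]
blue scene [[276.0, 231.0], [269.0, 257.0], [210.0, 243.0], [217.0, 221.0]] [[0.6348, -0.0585], [0.6996, -0.0529], [0.6973, -0.1795], [0.6409, -0.1867]]
blue side [[296.0, 143.0], [296.0, 169.0], [276.0, 170.0]] [[0.6824, -0.1665], [0.6118, -0.0704], [0.6526, -0.0354]]
```

View pics/c1.png

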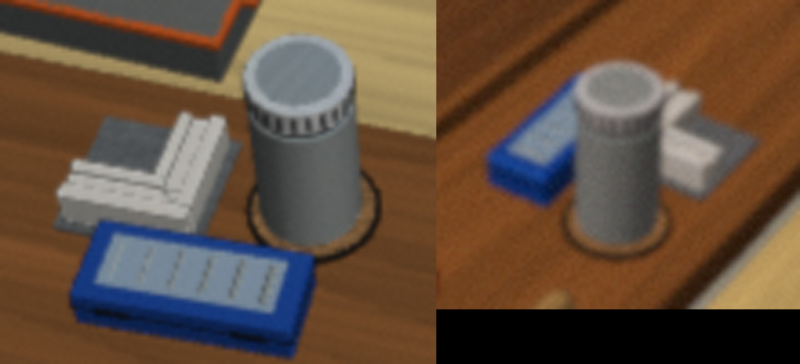

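The crop shows the canister on its coaster, with its lid ellipse centred at about scene (272,181) and side (310,146). The white L sits on its grey pad with one leg beside the blue case and the other toward the canister. I'll move the wrist camera above them.

```bash
cat >> h.py <<'E'
def to(p,yaw=None):
    "print slide and dr from present pose to TCP p with tool down, tool x at world yaw (deg)"
    s=manip.observe(); r=R.from_quat(s["orientation"]); d=r.inv().apply(np.array(p)-s["eef_pos"])
    y=np.deg2rad(yaw); t=R.from_matrix(np.array([[np.cos(y),np.sin(y),0],[np.sin(y),-np.cos(y),0],[0,0,-1.]]))
    print("slide",d.round(4).tolist(),"dr",(r.inv()*t).as_rotvec(degrees=True).round(2).tolist())
E
python3 -c "
from h import *
print(tri(ray(load('scene0'),272.5,181.2),ray(load('side0'),310,146)))
to((.58,-.09,.30),0)"
python3 -m creep '[{"slide":[0.49,-0.351,-0.08],"dr":[0,0,24.6],"hand":0.085},{"slide":[0.49,-0.351,-0.08],"dr":[0,0,24.6],"hand":0.085},{"slide":[0.49,-0.351,-0.08],"dr":[0,0,24.6],"hand":0.085},{"slide":[0.49,-0.351,-0.08],"dr":[0,0,24.6],"hand":0.085},{"slide":[0.49,-0.351,-0.08],"dr":[0,0,24.6],"hand":0.085},{"slide":[0.49,-0.351,-0.08],"dr":[0,0,24.6],"hand":0.085},{"slide":[0.49,-0.351,-0.08],"dr":[0,0,24.6],"hand":0.085},{"slide":[0.49,-0.351,-0.08],"dr":[0,0,24.6],"hand":0.085},{"slide":[0.49,-0.351,-0.08],"dr":[0,0,24.6],"hand":0.085},{"slide":[0.49,-0.351,-0.08],"dr":[0,0,24.6],"hand":0.085}]'
python3 -c "
from h import *
to((.58,-.09,.30),0)"
```

```text
(array([ 0.57521589, -0.0798092 ,  0.15520719]), np.float64(0.0018111715022460207))
slide [0.4901, -0.3517, -0.0777] dr [-0.07, 0.02, 24.57]
time_s: 1.15
eef_pos: [0.5276, -0.182, 0.2887]
orientation: [1.0, -0.0, -0.0, 0.0]
ft_force: [1.2, -0.6, -0.7]
gripper_width: 0.0848
slide [0.0523, -0.092, -0.0113] dr [0.01, 0.0, -0.04]
```

```bash
python3 -m creep '[{"slide":[0.03,-0.07,-0.02],"dr":[0,0,0],"hand":0.085},{"slide":[0.03,-0.07,-0.02],"dr":[0,0,0],"hand":0.085},{"slide":[0.03,-0.07,-0.02],"dr":[0,0,0],"hand":0.085},{"slide":[0.03,-0.07,-0.02],"dr":[0,0,0],"hand":0.085},{"slide":[0.03,-0.07,-0.02],"dr":[0,0,0],"hand":0.085}]'
python3 - <<'E'
from h import *
c=snap("wrist","w1.png"); print(np.array(c["cam_to_world"]).round(4))
E
```

```text
time_s: 1.65
eef_pos: [0.5563, -0.1156, 0.3079]
orientation: [1.0, -0.001, -0.001, 0.0]
ft_force: [-1.0, -0.5, -0.5]
gripper_width: 0.0852
[[-2.400e-03  9.666e-01  2.563e-01  6.261e-01]
 [-1.000e+00 -2.400e-03 -2.000e-04 -1.156e-01]
 [ 4.000e-04 -2.563e-01  9.666e-01  4.704e-01]
 [ 0.000e+00  0.000e+00  0.000e+00  1.000e+00]]
```

View pics/w1.png

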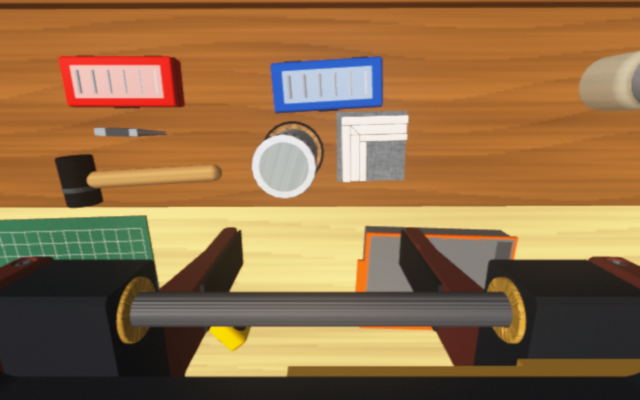

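Wrist view: canister lid circle at about (284,165), coaster ring at (293,150), L corner spanning 338–407 × 112–182 on its pad, and blue case 272–382 × 57–110. I'll take a second wrist position for triangulation.

```bash
python3 -m creep '[{"slide":[-0.02,-0.11,0],"dr":[0,0,0],"hand":0.085},{"slide":[-0.02,-0.11,0],"dr":[0,0,0],"hand":0.085},{"slide":[-0.02,-0.11,0],"dr":[0,0,0],"hand":0.085},{"slide":[-0.02,-0.11,0],"dr":[0,0,0],"hand":0.085},{"slide":[-0.02,-0.11,0],"dr":[0,0,0],"hand":0.085},{"slide":[-0.02,-0.11,0],"dr":[0,0,0],"hand":0.085}]'
python3 - <<'E'
from h import *
c=snap("wrist","w2.png"); b=load("w1")
def sh(p): return np.round(proj(c,p)).astype(int)
# blobs in both views
g1=onz(b,284,165,.163); 
for nm,cc in(("w1",b),("w2",c)):
    hsv=cv2.cvtColor(cc["color"],cv2.COLOR_RGB2HSV)
    x,y=proj(cc,onz(b,284,165,.163)).astype(int); 
    gray=cv2.cvtColor(cc["color"],cv2.COLOR_RGB2GRAY)
    roi=cv2.resize(gray[y-50:y+50,x-50:x+50],None,fx=4,fy=4,interpolation=2)
    ci=cv2.HoughCircles(roi,cv2.HOUGH_GRADIENT,1,400,param1=120,param2=20,minRadius=105,maxRadius=145)
    print(nm,"lid",None if ci is None else (ci[0,0]/4+np.array([x-50,y-50,0])).round(2))
    # L: bright low saturation
    u,v=proj(cc,onz(b,372,147,.069)).astype(int)
    m=blobs(cc,(0,0,175),(180,60,255),(u-48,v-48,u+48,v+48)); n,l,st,_=cv2.connectedComponentsWithStats(m); i=1+np.argmax(st[1:,4]); k=(l==i).astype(np.uint8)
    print("L",st[i],cv2.minAreaRect(cv2.findNonZero(k)))
    u,v=proj(cc,onz(b,327,84,.07)).astype(int)
    m=blobs(cc,(105,120,30),(128,255,255),(max(u-75,0),max(0,v-45),u+75,v+45)); r=cv2.minAreaRect(cv2.findNonZero(m)); print("blue",r,cv2.boxPoints(r).round(1).tolist())
E
```

```text
time_s: 2.3
eef_pos: [0.5374, -0.0066, 0.3083]
orientation: [1.0, -0.002, -0.0, 0.0]
ft_force: [0.3, 0.3, 0.5]
gripper_width: 0.0851
w1 lid [284.12 166.62  31.38]
L [ 341  115   67   67 2694] ((374.0, 148.0), (66.0, 66.0), 90.0)
blue ((327.2412414550781, 84.35993194580078), (49.90263366699219, 110.4719467163086), 86.42366790771484) [[270.6000061035156, 62.900001525878906], [380.79998779296875, 56.0], [383.8999938964844, 105.80000305175781], [273.70001220703125, 112.69999694824219]]
w2 lid [396.88 145.62  32.8 ]
L [ 413   98   88   76 3648] ((456.4573974609375, 135.1787872314453), (72.86531829833984, 89.30838012695312), 88.15238952636719)
blue ((420.5067443847656, 67.10345458984375), (50.9705696105957, 116.26163482666016), 86.28471374511719) [[360.79998779296875, 45.400001525878906], [476.8999938964844, 37.900001525878906], [480.20001220703125, 88.80000305175781], [364.1000061035156, 96.30000305175781]]
```

```bash
python3 - <<'E'
from h import *
a=load("w1")["color"][40:210,240:420]; b=load("w2")["color"]
o=np.zeros((480,800,3),np.uint8); t=cv2.resize(a,(400,378),interpolation=2); o[:378,:400]=t
t=cv2.resize(b[20:230,:],(400,131)); 
c2=load("w2"); u,v=proj(c2,onz(load("w1"),330,125,.05)).astype(int); u0,v0=max(0,u-90),max(0,v-85)
o[:378,400:]=cv2.resize(b[v0:v0+170,u0:u0+180],(400,378),interpolation=2); print(u0,v0)
cv2.imwrite("pics/c2.png",o[:378,:,::-1])
E
```

```text
326 24
```

View pics/c2.png

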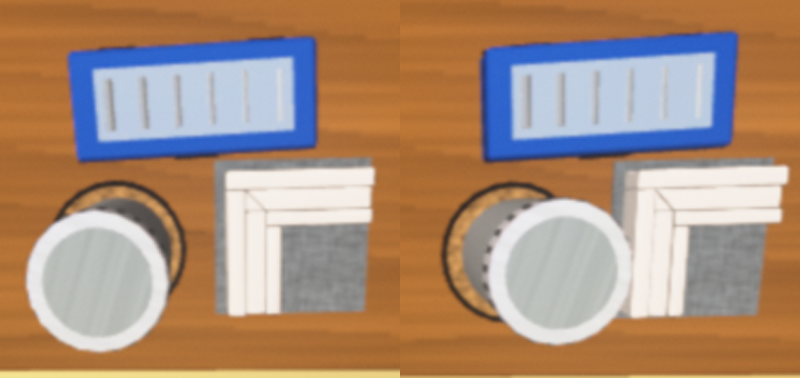

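The two crops give clear lid circles, L top corners and pad corners. I'll triangulate them.

```bash
python3 - <<'E'
from h import *
A=load("w1");B=load("w2")
L=lambda x,y:(x/2.222+240,y/2.222+40); Q=lambda x,y:((x-400)/2.222+326,y/2.222+24)
P={"lid":((284.1,166.4),(397.2,145.6)),"Lcorner":(L(227,169),Q(638,167)),"Lfar":(L(374,167),Q(787,167)),"Linner_end":(L(280,314),Q(688,317)),"Linner_c":(L(280,223),Q(690,222)),
"padTL":(L(217,160),Q(613,162)),"padTR":(L(372,158),Q(773,158)),"padBR":(L(364,312),Q(757,316)),
"blTL":(L(68,52),Q(484,50)),"blTR":(L(315,38),Q(737,33)),"blBR":(L(316,147),Q(732,147)),"blBL":(L(78,160),Q(486,160))}
for k,(a,b) in P.items():
    p,e=tri(ray(A,*a),ray(B,*b)); z={"l":.163,"L":.069,"p":.043,"b":.07}[k[0]]; 
    print(k,p.round(4),round(e,4),"onz",onz(A,*a,z)[:2].round(4),onz(B,*b,z)[:2].round(4))
to((.583,-.08,.2),0)
E
```

```text
lid [ 0.5764 -0.08    0.1591] 0.0008 onz [ 0.5766 -0.0805] [ 0.5771 -0.079 ]
Lcorner [ 0.6225 -0.1417  0.0661] 0.0004 onz [ 0.6223 -0.1415] [ 0.6226 -0.1407]
Lfar [ 0.6228 -0.2219  0.0662] 0.0008 onz [ 0.6232 -0.2211] [ 0.6223 -0.2205]
Linner_end [ 0.5435 -0.1717  0.0783] 0.001 onz [ 0.5421 -0.1729] [ 0.5415 -0.1758]
Linner_c [ 0.5936 -0.171   0.0703] 0.0004 onz [ 0.5934 -0.1712] [ 0.5938 -0.1715]
padTL [ 0.627  -0.1379  0.0327] 0.0003 onz [ 0.6271 -0.1374] [ 0.6264 -0.1349]
padTR [ 0.6282 -0.2271  0.0402] 0.0003 onz [ 0.628  -0.2264] [ 0.6282 -0.2257]
padBR [ 0.5381 -0.2271  0.0448] 0.0002 onz [ 0.5378 -0.2276] [ 0.5377 -0.2281]
blTL [ 0.682  -0.0572  0.0633] 0.0007 onz [ 0.6814 -0.0581] [ 0.6804 -0.0564]
blTR [ 0.6882 -0.1864  0.0677] 0.0001 onz [ 0.6878 -0.186 ] [ 0.6879 -0.1854]
blBR [ 0.6331 -0.189   0.0705] 0.0012 onz [ 0.6336 -0.189 ] [ 0.6325 -0.1894]
blBL [ 0.627  -0.0601  0.0619] 0.0004 onz [ 0.6272 -0.0612] [ 0.6265 -0.0591]
slide [0.0459, 0.0734, 0.1083] dr [0.04, 0.02, -0.25]
```

Everything agrees with the given heights: lid at z≈0.16, L top ≈0.067, pad ≈0.04. Measured positions:

| Thing | x, y (m) | Yaw |
|---|---|---|
| Canister | 0.577, -0.080 | – |
| L centre | 0.5825, -0.182 | about 0.5° |
| Blue case | 0.657, -0.123 | about 2.7° |

Now the canister.

```bash
python3 -m creep '[{"slide":[0.040,0.0735,0.05],"dr":[0,0,0],"hand":0.0878},{"slide":[0.040,0.0735,0.05],"dr":[0,0,0],"hand":0.0878},{"slide":[0.040,0.0735,0.05],"dr":[0,0,0],"hand":0.0878},{"slide":[0.040,0.0735,0.10],"dr":[0,0,0],"hand":0.0878},{"slide":[0.040,0.0735,0.10],"dr":[0,0,0],"hand":0.0878},{"slide":[0.040,0.0735,0.10],"dr":[0,0,0],"hand":0.0878},{"slide":[0.040,0.0735,0.10],"dr":[0,0,0],"hand":0.0878}]'
python3 -c "
from h import *
print(manip.observe()['q'].round(2)); to((.577,-.08,.112),0)"
```

```text
time_s: 3.05
eef_pos: [0.5782, -0.0774, 0.2106]
orientation: [1.0, -0.0, 0.001, 0.0]
ft_force: [-0.3, 0.5, -1.0]
gripper_width: 0.088
[ 0.17  0.35 -0.18  1.79  0.07  1.01 -1.61]
slide [-0.0015, 0.0026, 0.0986] dr [0.01, -0.15, -0.04]
```

```bash
python3 -m creep '[{"slide":[-0.0015,0.0026,0.03],"dr":[0,0,0],"hand":0.0878},{"slide":[-0.0015,0.0026,0.05],"dr":[0,0,0],"hand":0.0878},{"slide":[-0.0015,0.0026,0.075],"dr":[0,0,0],"hand":0.0878},{"slide":[-0.0015,0.0026,0.099],"dr":[0,0,0],"hand":0.0878},{"slide":[-0.0015,0.0026,0.099],"dr":[0,0,0],"hand":0.0878},{"slide":[-0.0015,0.0026,0.099],"dr":[0,0,0],"hand":0.0878}]'
python3 -m creep '[{"slide":[0,0,0],"dr":[0,0,0],"hand":0.05},{"slide":[0,0,0],"dr":[0,0,0],"hand":0.05},{"slide":[0,0,0],"dr":[0,0,0],"hand":0.05},{"slide":[0,0,0],"dr":[0,0,0],"hand":0.05},{"slide":[0,0,0],"dr":[0,0,0],"hand":0.05},{"slide":[0,0,0],"dr":[0,0,0],"hand":0.05},{"slide":[0,0,0],"dr":[0,0,0],"hand":0.05},{"slide":[0,0,0],"dr":[0,0,0],"hand":0.05}]'
```

```text
time_s: 3.65
eef_pos: [0.5768, -0.08, 0.1112]
orientation: [1.0, -0.0, 0.001, 0.0]
ft_force: [-0.4, -0.7, 1.4]
gripper_width: 0.0876
time_s: 4.45
eef_pos: [0.5761, -0.08, 0.1102]
orientation: [1.0, -0.0, 0.0, 0.0]
ft_force: [-1.8, -0.1, 6.0]
gripper_width: 0.0619
```

```bash
python3 -m creep '[{"slide":[0,0,-0.005],"dr":[0,0,0],"hand":0.05},{"slide":[0,0,-0.015],"dr":[0,0,0],"hand":0.05},{"slide":[0,0,-0.03],"dr":[0,0,0],"hand":0.05},{"slide":[0,0,-0.05],"dr":[0,0,0],"hand":0.05},{"slide":[0,0,-0.07],"dr":[0,0,0],"hand":0.05},{"slide":[0,0,-0.09],"dr":[0,0,0],"hand":0.05},{"slide":[0,0,-0.105],"dr":[0,0,0],"hand":0.05},{"slide":[0,0,-0.115],"dr":[0,0,0],"hand":0.05},{"slide":[0,0,-0.12],"dr":[0,0,0],"hand":0.05},{"slide":[0,0,-0.12],"dr":[0,0,0],"hand":0.05}]'
python3 -c "
from h import *
to((.395,.345,.23),0)"
```

```text
time_s: 5.45
eef_pos: [0.5758, -0.08, 0.2301]
orientation: [1.0, -0.0, 0.0, 0.0]
ft_force: [-0.7, -0.2, -4.0]
gripper_width: 0.0616
slide [-0.1811, -0.4249, -0.0001] dr [0.01, -0.05, -0.03]
```

```bash
python3 -m creep '[{"slide":[-0.003,-0.007,0],"dr":[0,0,0],"hand":0.05},{"slide":[-0.009,-0.021,0],"dr":[0,0,0],"hand":0.05},{"slide":[-0.019,-0.044,0],"dr":[0,0,0],"hand":0.05},{"slide":[-0.03,-0.07,0],"dr":[0,0,0],"hand":0.05},{"slide":[-0.041,-0.096,0],"dr":[0,0,0],"hand":0.05},{"slide":[-0.052,-0.122,0],"dr":[0,0,0],"hand":0.05},{"slide":[-0.063,-0.148,0],"dr":[0,0,0],"hand":0.05},{"slide":[-0.074,-0.174,0],"dr":[0,0,0],"hand":0.05},{"slide":[-0.085,-0.2,0],"dr":[0,0,0],"hand":0.05},{"slide":[-0.096,-0.226,0],"dr":[0,0,0],"hand":0.05}]'
python3 -m creep '[{"slide":[-0.011,-0.026,0],"dr":[0,0,0],"hand":0.05},{"slide":[-0.022,-0.052,0],"dr":[0,0,0],"hand":0.05},{"slide":[-0.033,-0.078,0],"dr":[0,0,0],"hand":0.05},{"slide":[-0.044,-0.104,0],"dr":[0,0,0],"hand":0.05},{"slide":[-0.055,-0.13,0],"dr":[0,0,0],"hand":0.05},{"slide":[-0.066,-0.156,0],"dr":[0,0,0],"hand":0.05},{"slide":[-0.075,-0.178,0],"dr":[0,0,0],"hand":0.05},{"slide":[-0.081,-0.192,0],"dr":[0,0,0],"hand":0.05},{"slide":[-0.085,-0.199,0],"dr":[0,0,0],"hand":0.05},{"slide":[-0.085,-0.199,0],"dr":[0,0,0],"hand":0.05}]'
python3 -c "
from h import *
to((.395,.345,.072),0)"
```

```text
time_s: 6.45
eef_pos: [0.4779, 0.1481, 0.2289]
orientation: [1.0, 0.0, -0.001, 0.0]
ft_force: [0.4, -0.8, -3.1]
gripper_width: 0.0616
time_s: 7.45
eef_pos: [0.3932, 0.3461, 0.2291]
orientation: [1.0, 0.001, -0.0, 0.0]
ft_force: [0.5, -0.8, -4.3]
gripper_width: 0.0614
slide [0.0019, 0.0011, 0.1571] dr [0.01, 0.06, 0.14]
```

```bash
python3 -m creep '[{"slide":[0.001,0,0.01],"dr":[0,0,0],"hand":0.05},{"slide":[0.001,0,0.03],"dr":[0,0,0],"hand":0.05},{"slide":[0.001,0,0.055],"dr":[0,0,0],"hand":0.05},{"slide":[0.001,0,0.08],"dr":[0,0,0],"hand":0.05},{"slide":[0.001,0,0.105],"dr":[0,0,0],"hand":0.05},{"slide":[0.001,0,0.125],"dr":[0,0,0],"hand":0.05},{"slide":[0.001,0,0.14],"dr":[0,0,0],"hand":0.05},{"slide":[0.001,0,0.15],"dr":[0,0,0],"hand":0.05},{"slide":[0.001,0,0.154],"dr":[0,0,0],"hand":0.05},{"slide":[0.001,0,0.154],"dr":[0,0,0],"hand":0.05}]'
python3 -m creep '[{"slide":[0,0,0.001],"dr":[0,0,0],"hand":0.05},{"slide":[0,0,0.002],"dr":[0,0,0],"hand":0.05},{"slide":[0,0,0.003],"dr":[0,0,0],"hand":0.05},{"slide":[0,0,0.003],"dr":[0,0,0],"hand":0.05}]'
```

```text
time_s: 8.45
eef_pos: [0.3961, 0.3446, 0.0751]
orientation: [1.0, -0.001, -0.0, 0.0]
ft_force: [0.9, 0.1, -3.5]
gripper_width: 0.0614
time_s: 8.85
eef_pos: [0.396, 0.3452, 0.0727]
orientation: [1.0, -0.0, 0.0, -0.0]
ft_force: [-0.6, 0.3, -2.8]
gripper_width: 0.0619
```

```bash
python3 -m creep '[{"slide":[0,0,0.001],"dr":[0,0,0],"hand":0.05},{"slide":[0,0,0.001],"dr":[0,0,0],"hand":0.05}]'; python3 -m creep '[{"slide":[0,0,0.001],"dr":[0,0,0],"hand":0.05},{"slide":[0,0,0.001],"dr":[0,0,0],"hand":0.05}]';  python3 -m creep '[{"slide":[0,0,0.0005],"dr":[0,0,0],"hand":0.05},{"slide":[0,0,0.0005],"dr":[0,0,0],"hand":0.05}]'
```

```text
time_s: 9.05
eef_pos: [0.3959, 0.3451, 0.0714]
orientation: [1.0, -0.0, 0.0, 0.0]
ft_force: [0.4, 0.3, -2.8]
gripper_width: 0.0614
time_s: 9.25
eef_pos: [0.3958, 0.345, 0.0703]
orientation: [1.0, -0.0, -0.0, 0.0]
ft_force: [0.1, 0.7, -2.9]
gripper_width: 0.0617
time_s: 9.45
eef_pos: [0.3959, 0.3451, 0.0702]
orientation: [1.0, -0.0, 0.0, 0.0]
ft_force: [-0.4, -1.5, 2.0]
gripper_width: 0.0616
```

Contact (−2.9 → +2 N). I'll release and rise.

```bash
python3 -m creep '[{"slide":[0,0,0],"dr":[0,0,0],"hand":0.065},{"slide":[0,0,0],"dr":[0,0,0],"hand":0.07},{"slide":[0,0,0],"dr":[0,0,0],"hand":0.085},{"slide":[0,0,0],"dr":[0,0,0],"hand":0.085},{"slide":[0,0,-0.02],"dr":[0,0,0],"hand":0.085},{"slide":[0,0,-0.05],"dr":[0,0,0],"hand":0.085},{"slide":[0,0,-0.09],"dr":[0,0,0],"hand":0.085},{"slide":[0,0,-0.14],"dr":[0,0,0],"hand":0.085},{"slide":[0,0,-0.18],"dr":[0,0,0],"hand":0.085},{"slide":[0,0,-0.18],"dr":[0,0,0],"hand":0.085}]'
python3 -c "
from h import *
c=snap('wrist','w3.png');snap('scene','s3.png')
to((.555,-.14,.28),0.5)"
```

```text
time_s: 10.45
eef_pos: [0.3981, 0.3478, 0.2559]
orientation: [1.0, -0.0, 0.004, -0.004]
ft_force: [0.5, 0.9, 0.1]
gripper_width: 0.0849
slide [0.1592, 0.4851, -0.0296] dr [-0.06, -0.1, -0.54]
```

View pics/s3.png

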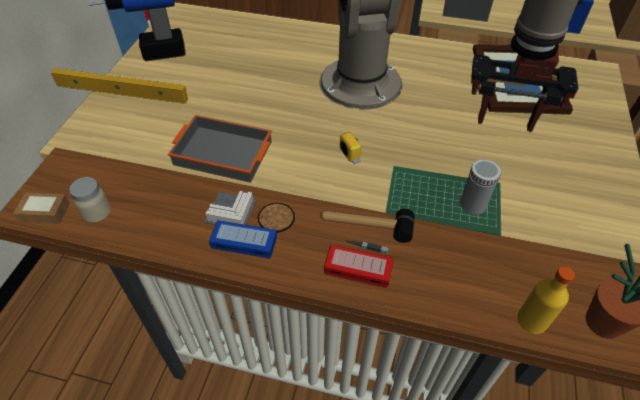

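The canister stands upright on the mat at (480,187) and the coaster is clear at (276,217). I'll return for a closer wrist look at the L, pad and coaster.

```bash
python3 -m creep '[{"slide":[0.16,0.485,0],"dr":[0,0,-0.5],"hand":0.085},{"slide":[0.16,0.485,0],"dr":[0,0,-0.5],"hand":0.085},{"slide":[0.16,0.485,0],"dr":[0,0,-0.5],"hand":0.085},{"slide":[0.16,0.485,0],"dr":[0,0,-0.5],"hand":0.085},{"slide":[0.16,0.485,0],"dr":[0,0,-0.5],"hand":0.085},{"slide":[0.16,0.485,0],"dr":[0,0,-0.5],"hand":0.085},{"slide":[0.16,0.485,0],"dr":[0,0,-0.5],"hand":0.085},{"slide":[0.16,0.485,0],"dr":[0,0,-0.5],"hand":0.085},{"slide":[0.16,0.485,0],"dr":[0,0,-0.5],"hand":0.085},{"slide":[0.16,0.485,0],"dr":[0,0,-0.5],"hand":0.085}]'
python3 -m creep '[{"slide":[0,0.0,0],"dr":[0,0,0],"hand":0.085},{"slide":[0,0,0],"dr":[0,0,0],"hand":0.085},{"slide":[0,0,0.04],"dr":[0,0,0],"hand":0.085},{"slide":[0,0,0.04],"dr":[0,0,0],"hand":0.085},{"slide":[0,0,0.04],"dr":[0,0,0],"hand":0.085}]'
python3 -c "
from h import *
c=snap('wrist','w4.png')
to((.555,-.14,.22),0.5)"
```

```text
time_s: 11.55
eef_pos: [0.5514, -0.1318, 0.2477]
orientation: [1.0, 0.004, -0.002, -0.0]
ft_force: [0.1, 0.4, 1.0]
gripper_width: 0.085
time_s: 12.05
eef_pos: [0.5513, -0.1281, 0.2092]
orientation: [1.0, 0.005, -0.002, -0.0]
ft_force: [0.3, -0.0, 0.4]
gripper_width: 0.0852
slide [0.0026, 0.0115, -0.0096] dr [-0.02, 0.03, 0.08]
```

View pics/w4.png

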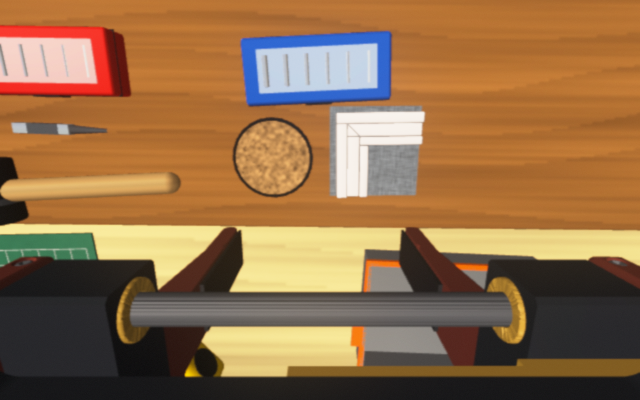

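Clear view: coaster circle around (272,157), pad 330–424 × 105–198 with the L on it, blue case 242–391 × 32–105.

```bash
python3 - <<'E'
from h import *
c=load("w4"); hsv=cv2.cvtColor(c["color"],cv2.COLOR_RGB2HSV)
def ring(c,roi,z):
    m=blobs(c,(0,0,0),(180,255,50),roi); p=cv2.findNonZero(m)[:,0]; e=cv2.fitEllipse(cv2.convexHull(p.reshape(-1,1,2)))
    w=np.array([onz(c,u,v,z)[:2] for u,v in cv2.convexHull(p.reshape(-1,1,2))[:,0]]); (x,y),r=cv2.minEnclosingCircle(w.astype(np.float32)); return e,(x,y,r)
e,w=ring(c,(225,110,320,205),.043); print("coaster",e,np.round(w,4))
s=load("s3"); e2,w2=ring(s,(255,200,298,235),.043); print("scene",e2,np.round(w2,4)); print("tri",tri(ray(c,*e[0]),ray(s,*e2[0])))
# pad fabric gray and L white
def comp(m):
    n,l,st,_=cv2.connectedComponentsWithStats(m); return ((l==1+np.argmax(st[1:,4]))*255).astype(np.uint8)
W=comp(blobs(c,(0,0,185),(180,50,255),(325,100,430,205)))
G=comp(cv2.morphologyEx(blobs(c,(0,0,60),(180,60,255),(325,100,430,205)),cv2.MORPH_OPEN,np.ones((3,3))))
for n,m,z in(("L",W,.068),("padall",G,.043)):
    cn=cv2.findContours(m,0,2)[0][0]; a=cv2.approxPolyDP(cn,4,True)[:,0]; print(n,[(int(u),int(v),*onz(c,u,v,z)[:2].round(4).tolist()) for u,v in a])
o=cv2.resize(c["color"][95:210,320:435],None,fx=5,fy=5,interpolation=2); cv2.imwrite("pics/c4.png",o[:,:,::-1])
E
```

```text
coaster ((268.36651611328125, 138.8688201904297), (39.62687683105469, 59.99459457397461), 82.20915985107422) [ 0.609  -0.0784  0.0204]
scene ((275.76739501953125, 217.26217651367188), (29.154111862182617, 36.380374908447266), 84.80933380126953) [ 0.5803 -0.0776  0.0407]
tri (array([ 0.59456175, -0.07501712,  0.05923712]), np.float64(0.00577463747213616))
L [(423, 112, 0.6225, -0.2199), (336, 113, 0.6208, -0.141), (337, 196, 0.543, -0.1437), (366, 195, 0.5443, -0.1718), (368, 144, 0.5932, -0.1714), (420, 143, 0.5947, -0.2197)]
padall [(330, 107, 0.6263, -0.1361), (330, 194, 0.5386, -0.1377), (414, 194, 0.5396, -0.2257), (424, 115, 0.6198, -0.2287), (420, 106, 0.6282, -0.224)]
```

View pics/c4.png

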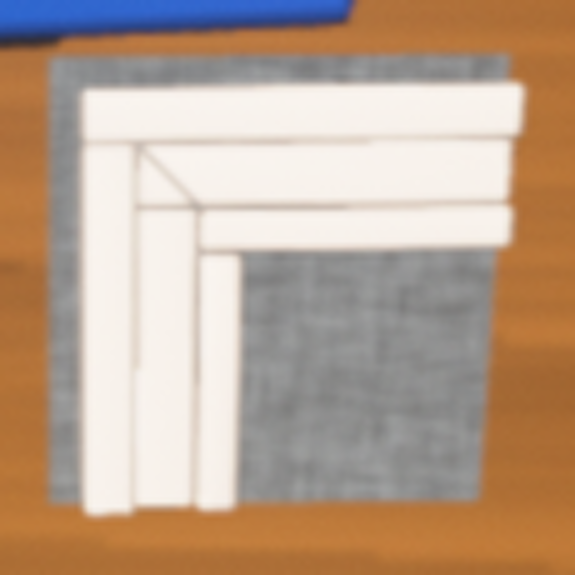

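Crop: the L lies squarely on the pad, and its legs and all corners are sharp enough to fit. I'll recompute the coaster using the cork mask.

```bash
python3 - <<'E'
from h import *
c=load("w4")
f=lambda x,y,z: onz(c,x/5+320-.4,y/5+95-.4,z)
pad=np.array([f(*p,.043)[:2] for p in((50,60),(508,55),(479,498),(50,502))])
L=np.array([f(*p,.066)[:2] for p in((83,92),(523,84),(512,244),(241,252),(236,508),(86,514))])
print(pad.round(4),pad.mean(0)); print(L.round(4))
def yaw(a,b): d=b-a; return np.degrees(np.arctan2(d[1],d[0]))
print("pad yaw",yaw(pad[3],pad[0]),yaw(pad[2],pad[1]),yaw(pad[1],pad[0])-90,yaw(pad[2],pad[3])-90)
print("L yaw",yaw(L[5],L[0]),yaw(L[4],L[3]),yaw(L[1],L[0])-90,yaw(L[2],L[3])-90)
k=cv2.morphologyEx(blobs(c,(5,40,120),(25,185,255),(232,115,315,200)),cv2.MORPH_CLOSE,np.ones((5,5)))
g=cv2.cvtColor(c["color"],cv2.COLOR_RGB2GRAY)[110:205,225:320]; ci=cv2.HoughCircles(cv2.resize(g,None,fx=4,fy=4,interpolation=2),cv2.HOUGH_GRADIENT,1,400,param1=100,param2=20,minRadius=130,maxRadius=175)
x,y,r=ci[0,0]/4; print("coaster",x+225,y+110,r,onz(c,x+225-.4,y+110-.4,.043), tri(ray(c,x+225-.4,y+110-.4),ray(load("s3"),275.8,217.3)))
to((.5745,-.157,.2),.3)
E
```

```text
[[ 0.6267 -0.1357]
 [ 0.6286 -0.2251]
 [ 0.5394 -0.2272]
 [ 0.5375 -0.1373]] [ 0.58306018 -0.18133547]
[[ 0.6208 -0.1412]
 [ 0.6231 -0.2215]
 [ 0.5942 -0.2222]
 [ 0.5921 -0.1715]
 [ 0.5426 -0.173 ]
 [ 0.541  -0.1437]]
pad yaw 1.0323612294554612 1.3222796101078202 1.2286666942358124 1.1969259372541359
L yaw 1.755563405802295 1.6513951596102558 1.635424197402827 2.312866643269942
coaster 271.625 158.375 37.7 [ 0.57574401 -0.07715106  0.043     ] (array([ 0.57604291, -0.07769785,  0.03809117]), np.float64(0.0031881311724798224))
slide [0.0219, 0.0287, 0.0104] dr [-0.02, 0.03, 0.28]
```

```bash
python3 -m creep '[{"slide":[0.021,0.0287,0.05],"dr":[0,0,-0.7],"hand":0.07},{"slide":[0.021,0.0287,0.09],"dr":[0,0,-0.7],"hand":0.07},{"slide":[0.021,0.0287,0.11],"dr":[0,0,-0.7],"hand":0.07},{"slide":[0.021,0.0287,0.11],"dr":[0,0,-0.7],"hand":0.07},{"slide":[0.021,0.0287,0.11],"dr":[0,0,-0.7],"hand":0.07},{"slide":[0.021,0.0287,0.11],"dr":[0,0,-0.7],"hand":0.07}]'
python3 -c "
from h import *
to((.5735,-.157,.047),1.3); c=snap('wrist','w5.png')"
```

```text
time_s: 12.7
eef_pos: [0.5753, -0.1582, 0.1025]
orientation: [1.0, 0.01, 0.002, 0.0]
ft_force: [-0.3, -0.3, -0.3]
gripper_width: 0.0698
slide [-0.002, -0.0013, 0.0555] dr [0.04, -0.23, -0.1]
```

View pics/w5.png

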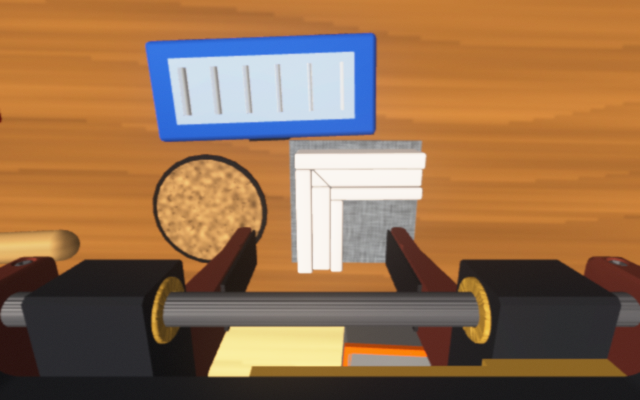

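The fingers (250 and 390) straddle the leg, which is centred at about 320. I'll descend and grip.

```bash
python3 -m creep '[{"slide":[-0.002,-0.0013,0.015],"dr":[0,-0.2,0],"hand":0.07},{"slide":[-0.002,-0.0013,0.03],"dr":[0,-0.2,0],"hand":0.07},{"slide":[-0.002,-0.0013,0.045],"dr":[0,-0.2,0],"hand":0.07},{"slide":[-0.002,-0.0013,0.055],"dr":[0,-0.2,0],"hand":0.07},{"slide":[-0.002,-0.0013,0.055],"dr":[0,-0.2,0],"hand":0.07},{"slide":[-0.002,-0.0013,0.055],"dr":[0,-0.2,0],"hand":0.07}]'
python3 -m creep '[{"slide":[0,0,0],"dr":[0,0,0],"hand":0.05},{"slide":[0,0,0],"dr":[0,0,0],"hand":0.036},{"slide":[0,0,0],"dr":[0,0,0],"hand":0.033},{"slide":[0,0,0],"dr":[0,0,0],"hand":0.031},{"slide":[0,0,0],"dr":[0,0,0],"hand":0.02},{"slide":[0,0,0],"dr":[0,0,0],"hand":0.02},{"slide":[0,0,0],"dr":[0,0,0],"hand":0.02},{"slide":[0,0,0],"dr":[0,0,0],"hand":0.02}]'
```

```text
time_s: 13.35
eef_pos: [0.5712, -0.157, 0.044]
orientation: [1.0, 0.01, -0.002, -0.0]
ft_force: [-0.3, -0.2, -0.4]
gripper_width: 0.07
time_s: 14.15
eef_pos: [0.5715, -0.1571, 0.045]
orientation: [1.0, 0.01, -0.002, 0.0]
ft_force: [-0.4, 0.2, 0.3]
gripper_width: 0.0296
```

```bash
python3 -m creep '[{"slide":[0,0,-0.003],"dr":[0,0,0],"hand":0.02},{"slide":[0,0,-0.01],"dr":[0,0,0],"hand":0.02},{"slide":[0,0,-0.025],"dr":[0,0,0],"hand":0.02},{"slide":[0,0,-0.045],"dr":[0,0,0],"hand":0.02},{"slide":[0,0,-0.065],"dr":[0,0,0],"hand":0.02},{"slide":[0,0,-0.085],"dr":[0,0,0],"hand":0.02},{"slide":[0,0,-0.1],"dr":[0,0,0],"hand":0.02},{"slide":[0,0,-0.11],"dr":[0,0,0],"hand":0.02},{"slide":[0,0,-0.115],"dr":[0,0,0],"hand":0.02},{"slide":[0,0,-0.115],"dr":[0,0,0],"hand":0.02}]'
python3 -c "
from h import *
s=manip.observe();print(s['eef_pos'],R.from_quat(s['orientation']).as_matrix()[:,0])
to((.391,.228,.16),1.2)"
```

```text
time_s: 15.15
eef_pos: [0.5721, -0.1571, 0.1604]
orientation: [1.0, 0.01, -0.001, 0.0]
ft_force: [0.4, 0.5, -1.8]
gripper_width: 0.0302
[ 0.57209169 -0.15709785  0.16041256] [ 0.99978955  0.02032397 -0.00279153]
slide [-0.1732, -0.3887, 0.0008] dr [0.01, 0.16, -0.04]
```

The gripper body would come within about 3 mm of the canister at yaw 0, so I'll turn the hand 90° over the mat.

```bash
python3 -m creep '[{"slide":[-0.003,-0.006,0],"dr":[0,0,-1.5],"hand":0.02},{"slide":[-0.01,-0.02,0],"dr":[0,0,-5],"hand":0.02},{"slide":[-0.02,-0.04,0],"dr":[0,0,-10],"hand":0.02},{"slide":[-0.03,-0.06,0],"dr":[0,0,-15],"hand":0.02},{"slide":[-0.04,-0.08,0],"dr":[0,0,-20],"hand":0.02},{"slide":[-0.05,-0.1,0],"dr":[0,0,-25],"hand":0.02},{"slide":[-0.06,-0.12,0],"dr":[0,0,-30],"hand":0.02},{"slide":[-0.07,-0.14,0],"dr":[0,0,-35],"hand":0.02},{"slide":[-0.08,-0.16,0],"dr":[0,0,-40],"hand":0.02},{"slide":[-0.085,-0.17,0],"dr":[0,0,-42],"hand":0.02}]'
python3 -c "
from h import *
to((.385,.205,.16),90)"
```

```text
time_s: 16.15
eef_pos: [0.4817, 0.0131, 0.1595]
orientation: [0.929, 0.371, -0.003, -0.001]
ft_force: [0.2, -1.2, -1.3]
gripper_width: 0.0298
slide [0.0619, -0.2058, 0.0001] dr [-0.3, 0.11, -46.5]
```

```bash
python3 -m creep '[{"slide":[0.006,-0.02,0],"dr":[0,0,-5],"hand":0.02},{"slide":[0.013,-0.043,0],"dr":[0,0,-10],"hand":0.02},{"slide":[0.02,-0.067,0],"dr":[0,0,-15],"hand":0.02},{"slide":[0.027,-0.09,0],"dr":[0,0,-20],"hand":0.02},{"slide":[0.034,-0.113,0],"dr":[0,0,-26],"hand":0.02},{"slide":[0.041,-0.137,0],"dr":[0,0,-32],"hand":0.02},{"slide":[0.048,-0.16,0],"dr":[0,0,-38],"hand":0.02},{"slide":[0.055,-0.183,0],"dr":[0,0,-43],"hand":0.02},{"slide":[0.06,-0.2,0],"dr":[0,0,-46],"hand":0.02},{"slide":[0.062,-0.206,0],"dr":[0,0,-46.5],"hand":0.02}]'
python3 -m creep '[{"slide":[0,0,0],"dr":[0,0,0],"hand":0.02},{"slide":[0,0,0.015],"dr":[0,0,0],"hand":0.02},{"slide":[0,0,0.035],"dr":[0,0,0],"hand":0.02},{"slide":[0,0,0.055],"dr":[0,0,0],"hand":0.02},{"slide":[0,0,0.075],"dr":[0,0,0],"hand":0.02},{"slide":[0,0,0.095],"dr":[0,0,0],"hand":0.02},{"slide":[0,0,0.115],"dr":[0,0,0],"hand":0.02},{"slide":[0,0,0.13],"dr":[0,0,0],"hand":0.02},{"slide":[0,0,0.14],"dr":[0,0,0],"hand":0.02},{"slide":[0,0,0.14],"dr":[0,0,0],"hand":0.02}]'
python3 -c "
from h import *
to((.385,.205,.005),90); print(manip.observe()['q'].round(2))"
```

```text
time_s: 17.15
eef_pos: [0.3869, 0.2055, 0.1605]
orientation: [0.708, 0.706, -0.001, -0.001]
ft_force: [0.6, -0.3, -1.8]
gripper_width: 0.0298
time_s: 18.15
eef_pos: [0.3871, 0.2027, 0.0195]
orientation: [0.71, 0.704, -0.002, -0.001]
ft_force: [-0.4, 0.7, -0.5]
gripper_width: 0.0301
slide [0.0024, -0.002, 0.0145] dr [-0.3, 0.1, -0.43]
[-0.22  0.47 -0.48  2.23  0.42  0.53 -1.03]
```

```bash
python3 -m creep '[{"slide":[0.002,0,0.003],"dr":[0,0,0],"hand":0.02},{"slide":[0.002,0,0.006],"dr":[0,0,0],"hand":0.02},{"slide":[0.002,0,0.009],"dr":[0,0,0],"hand":0.02},{"slide":[0.002,0,0.011],"dr":[0,0,0],"hand":0.02},{"slide":[0.002,0,0.012],"dr":[0,0,0],"hand":0.02},{"slide":[0.002,0,0.012],"dr":[0,0,0],"hand":0.02}]';python3 -m creep '[{"slide":[0,0,0.001],"dr":[0,0,0],"hand":0.02},{"slide":[0,0,0.001],"dr":[0,0,0],"hand":0.02}]';python3 -m creep '[{"slide":[0,0,0.001],"dr":[0,0,0],"hand":0.02},{"slide":[0,0,0.001],"dr":[0,0,0],"hand":0.02}]'
```

```text
time_s: 18.75
eef_pos: [0.3872, 0.2058, 0.0085]
orientation: [0.709, 0.705, -0.001, -0.001]
ft_force: [0.6, 0.5, -0.3]
gripper_width: 0.0298
time_s: 18.95
eef_pos: [0.3872, 0.2058, 0.0076]
orientation: [0.709, 0.705, -0.001, -0.001]
ft_force: [-0.1, 0.4, -2.6]
gripper_width: 0.03
time_s: 19.15
eef_pos: [0.3872, 0.2058, 0.0065]
orientation: [0.709, 0.705, -0.001, -0.001]
ft_force: [-0.8, 0.6, -2.6]
gripper_width: 0.03
```

```bash
for i in 1 2 ; do python3 -m creep '[{"slide":[0,0,0.001],"dr":[0,0,0],"hand":0.02},{"slide":[0,0,0.001],"dr":[0,0,0],"hand":0.02}]' | grep -E "eef|force"; done
```

```text
eef_pos: [0.3872, 0.2058, 0.0055]
ft_force: [0.3, -0.0, -1.7]
eef_pos: [0.3872, 0.2058, 0.0049]
ft_force: [-1.5, 0.2, 6.6]
```

Contact. I'll release, rise and check.

```bash
python3 -m creep '[{"slide":[0,0,-0.0005],"dr":[0,0,0],"hand":0.032},{"slide":[0,0,-0.0005],"dr":[0,0,0],"hand":0.036},{"slide":[0,0,-0.0005],"dr":[0,0,0],"hand":0.06},{"slide":[0,0,-0.0005],"dr":[0,0,0],"hand":0.06},{"slide":[0,0,-0.01],"dr":[0,0,0],"hand":0.06},{"slide":[0,0,-0.03],"dr":[0,0,0],"hand":0.06},{"slide":[0,0,-0.07],"dr":[0,0,0],"hand":0.06},{"slide":[0,0,-0.12],"dr":[0,0,0],"hand":0.06},{"slide":[0,0,-0.17],"dr":[0,0,0],"hand":0.06},{"slide":[0,0,-0.2],"dr":[0,0,0],"hand":0.06}]'
python3 -m creep '[{"slide":[0,0.05,-0.02],"dr":[0,0,8],"hand":0.08},{"slide":[0,0.1,-0.02],"dr":[0,0,16],"hand":0.08},{"slide":[0,0.1,-0.02],"dr":[0,0,16],"hand":0.08}]'
python3 -c "
from h import *
snap('wrist','w6.png')
to((.62,-.12,.22),2.7)"
```

```text
time_s: 20.55
eef_pos: [0.3885, 0.2068, 0.2087]
orientation: [0.709, 0.705, 0.001, -0.001]
ft_force: [1.0, -0.0, -0.6]
gripper_width: 0.0601
time_s: 20.85
eef_pos: [0.4934, 0.2041, 0.2257]
orientation: [0.803, 0.596, 0.001, -0.001]
ft_force: [0.2, -0.9, 0.4]
gripper_width: 0.0792
slide [-0.2744, 0.2163, 0.0041] dr [-0.15, 0.08, 70.77]
```

View pics/w6.png

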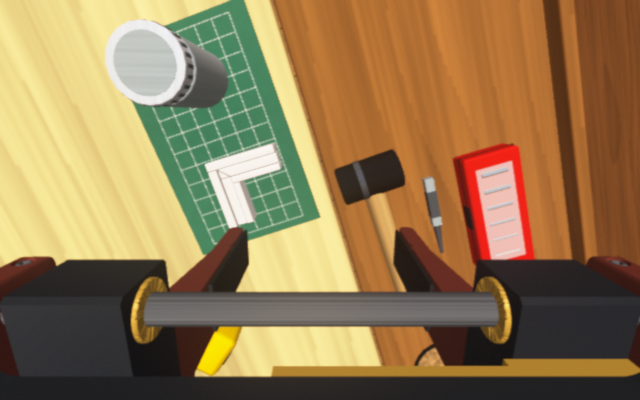

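Both are on the mat, well apart: canister top at (147,62), L at (242,185). The hammer, nail set and red case look untouched. Next I'll look at the tote before grasping the blue case.

```bash
python3 -c "
from h import *
to((.43,-.39,.30),90)"
```

```text
slide [-0.5873, 0.1108, -0.0758] dr [-0.15, -0.05, -16.53]
```

```bash
python3 -m creep '[{"slide":[-0.59,0.11,-0.075],"dr":[0,0,-16.5],"hand":0.0878},{"slide":[-0.59,0.11,-0.075],"dr":[0,0,-16.5],"hand":0.0878},{"slide":[-0.59,0.11,-0.075],"dr":[0,0,-16.5],"hand":0.0878},{"slide":[-0.59,0.11,-0.075],"dr":[0,0,-16.5],"hand":0.0878},{"slide":[-0.59,0.11,-0.075],"dr":[0,0,-16.5],"hand":0.0878},{"slide":[-0.59,0.11,-0.075],"dr":[0,0,-16.5],"hand":0.0878},{"slide":[-0.59,0.11,-0.075],"dr":[0,0,-16.5],"hand":0.0878},{"slide":[-0.59,0.11,-0.075],"dr":[0,0,-16.5],"hand":0.0878},{"slide":[-0.59,0.11,-0.075],"dr":[0,0,-16.5],"hand":0.0878},{"slide":[-0.59,0.11,-0.075],"dr":[0,0,-16.5],"hand":0.0878}]'
python3 -m creep '[{"slide":[-0.085,0.015,0],"dr":[0,0,0],"hand":0.0878},{"slide":[-0.085,0.015,0],"dr":[0,0,0],"hand":0.0878},{"slide":[-0.085,0.015,0],"dr":[0,0,0],"hand":0.0878},{"slide":[-0.085,0.015,0],"dr":[0,0,0],"hand":0.0878}]'
python3 -c "
from h import *
snap('wrist','w7.png')"
python3 -m creep '[{"slide":[0,-0.08,0],"dr":[0,0,0],"hand":0.0878},{"slide":[0,-0.08,0],"dr":[0,0,0],"hand":0.0878},{"slide":[0,-0.08,0],"dr":[0,0,0],"hand":0.0878},{"slide":[0,-0.08,0],"dr":[0,0,0],"hand":0.0878}]'
python3 -c "
from h import *
b=snap('wrist','w8.png')['color'];a=load('w7')['color']
o=np.hstack([a[:260,120:520],b[:260,120:520]]);cv2.imwrite('pics/c7.png',o[:,:,::-1])
to((.657,-.123,.15),92.7)"
```

```text
time_s: 21.9
eef_pos: [0.4384, -0.2759, 0.2854]
orientation: [0.705, 0.709, -0.001, -0.002]
ft_force: [1.3, 1.1, 0.2]
gripper_width: 0.0873
time_s: 22.3
eef_pos: [0.4544, -0.3594, 0.2844]
orientation: [0.706, 0.708, -0.001, -0.002]
ft_force: [0.6, 0.3, -0.7]
gripper_width: 0.0879
time_s: 22.75
eef_pos: [0.3752, -0.3591, 0.2856]
orientation: [0.705, 0.709, -0.001, -0.001]
ft_force: [-0.5, -0.4, -0.2]
gripper_width: 0.0878
slide [0.2346, 0.2826, 0.1349] dr [-0.13, 0.01, -2.38]
```

View pics/c7.png

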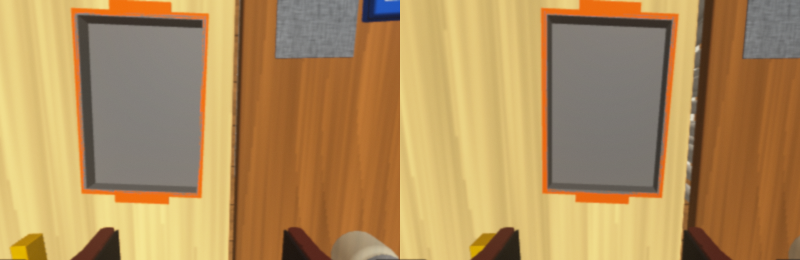

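Tote rim corners in crop columns (+120 for the full image): left view (72,8), (209,13), (201,197), (82,193); right view (141,8), (278,14), (262,198), (142,193).

```bash
python3 - <<'E'
from h import *
A=load("w7");B=load("w8")
for n,l,r in(("rim",((72,8),(209,13),(201,197),(82,193)),((141,8),(278,14),(262,198),(142,193))),("floor",((88,24),(203,28),(195,187),(94,184)),((154,24),(271,30),(257,189),(153,184)))):
    P=[]
    for a,b in zip(l,r):
        p,e=tri(ray(A,a[0]+120,a[1]),ray(B,b[0]+120,b[1])); P.append(p); print(n,p.round(4),round(e,4))
    P=np.array(P); print("mean",P.mean(0).round(4))
    d=P[0]+P[1]-P[2]-P[3]; print("yaw",np.degrees(np.arctan2(-d[0],d[1])))
E
```

```text
rim [ 0.3052 -0.1732  0.0336] 0.0001
rim [ 0.4623 -0.179   0.0364] 0.0006
rim [ 0.4541 -0.3943  0.0445] 0.0014
rim [ 0.2975 -0.3916  0.0345] 0.0003
mean [ 0.3798 -0.2845  0.0372]
yaw -2.1074442601958037
floor [ 0.3178 -0.1865  0.0199] 0.0001
floor [ 0.4555 -0.1949  0.0355] 0.0017
floor [ 0.4464 -0.381   0.0481] 0.0026
floor [ 0.3109 -0.3816  0.0246] 0.0002
mean [ 0.3826 -0.286   0.032 ]
yaw -2.4063843967804055
```

```bash
python3 - <<'E'
from h import *
T=[]
for n,roi in(("w4",(225,20,410,112)),("w5",(130,20,400,142))):
    c=load(n); k=blobs(c,(105,120,90),(128,255,255),roi); q=quad(k); P=np.array([onz(c,u,v,.07)[:2] for u,v in q]); print(n,q.tolist(),P.round(4).tolist(),P.mean(0).round(4)); 
to((.657,-.123,.15),92.7)
E
python3 -m creep '[{"slide":[0.0,0.04,0],"dr":[0,0,0],"hand":0.0878},{"slide":[0.235,0.283,0.06],"dr":[0,0,-2.4],"hand":0.0878},{"slide":[0.235,0.283,0.06],"dr":[0,0,-2.4],"hand":0.0878},{"slide":[0.235,0.283,0.06],"dr":[0,0,-2.4],"hand":0.0878},{"slide":[0.235,0.283,0.06],"dr":[0,0,-2.4],"hand":0.0878},{"slide":[0.235,0.283,0.06],"dr":[0,0,-2.4],"hand":0.0878},{"slide":[0.235,0.283,0.06],"dr":[0,0,-2.4],"hand":0.0878},{"slide":[0.235,0.283,0.06],"dr":[0,0,-2.4],"hand":0.0878},{"slide":[0.235,0.283,0.135],"dr":[0,0,-2.4],"hand":0.0878},{"slide":[0.235,0.283,0.135],"dr":[0,0,-2.4],"hand":0.0878}]'
python3 -c "
from h import *
to((.657,-.123,.15),92.7)"
```

```text
w4 [[389.0, 96.0], [249.0, 104.0], [241.0, 41.0], [389.0, 32.0]] [[0.6359, -0.1877], [0.6277, -0.0628], [0.6794, -0.0583], [0.6877, -0.1843]] [ 0.6577 -0.1233]
w5 [[374.0, 36.0], [371.0, 133.0], [160.0, 137.0], [148.0, 42.0]] [[0.6869, -0.1852], [0.6344, -0.1867], [0.6293, -0.0613], [0.6812, -0.06]] [ 0.658  -0.1233]
slide [0.2346, 0.2826, 0.1349] dr [-0.13, 0.01, -2.38]
time_s: 23.8
eef_pos: [0.6571, -0.1201, 0.1454]
orientation: [0.689, 0.725, -0.001, -0.003]
ft_force: [-1.0, -0.2, -1.5]
gripper_width: 0.0876
slide [-0.0029, -0.0003, -0.0046] dr [-0.35, -0.17, 0.22]
```

```bash
python3 -m creep '[{"slide":[-0.003,0.0007,0.02],"dr":[-0.3,0,0],"hand":0.0878},{"slide":[-0.003,0.0007,0.04],"dr":[-0.3,0,0],"hand":0.0878},{"slide":[-0.003,0.0007,0.06],"dr":[-0.3,0,0],"hand":0.0878},{"slide":[-0.003,0.0007,0.08],"dr":[-0.3,0,0],"hand":0.0878},{"slide":[-0.003,0.0007,0.092],"dr":[-0.3,0,0],"hand":0.0878},{"slide":[-0.003,0.0007,0.098],"dr":[-0.3,0,0],"hand":0.0878},{"slide":[-0.003,0.0007,0.098],"dr":[-0.3,0,0],"hand":0.0878},{"slide":[-0.003,0.0007,0.098],"dr":[-0.3,0,0],"hand":0.0878}]'
python3 -m creep '[{"slide":[0,0,0],"dr":[0,0,0],"hand":0.065},{"slide":[0,0,0],"dr":[0,0,0],"hand":0.06},{"slide":[0,0,0],"dr":[0,0,0],"hand":0.057},{"slide":[0,0,0],"dr":[0,0,0],"hand":0.045},{"slide":[0,0,0],"dr":[0,0,0],"hand":0.045},{"slide":[0,0,0],"dr":[0,0,0],"hand":0.045},{"slide":[0,0,0],"dr":[0,0,0],"hand":0.045}]'
```

```text
time_s: 24.6
eef_pos: [0.6581, -0.1276, 0.0518]
orientation: [0.691, 0.723, 0.001, 0.001]
ft_force: [-0.6, 0.3, 0.8]
gripper_width: 0.0878
time_s: 25.3
eef_pos: [0.6575, -0.128, 0.0514]
orientation: [0.691, 0.723, 0.001, 0.001]
ft_force: [-0.8, 0.2, 3.2]
gripper_width: 0.0558
```

```bash
python3 -m creep '[{"slide":[0,0,-0.003],"dr":[0,0,0],"hand":0.045},{"slide":[0,0,-0.01],"dr":[0,0,0],"hand":0.045},{"slide":[0,0,-0.025],"dr":[0,0,0],"hand":0.045},{"slide":[0,0,-0.045],"dr":[0,0,0],"hand":0.045},{"slide":[0,0,-0.065],"dr":[0,0,0],"hand":0.045},{"slide":[0,0,-0.085],"dr":[0,0,0],"hand":0.045},{"slide":[0,0,-0.1],"dr":[0,0,0],"hand":0.045},{"slide":[0,0,-0.11],"dr":[0,0,0],"hand":0.045},{"slide":[0,0,-0.11],"dr":[0,0,0],"hand":0.045}]'
python3 -c "
from h import *
to((.38,-.2887,.16),87.9)"
```

```text
time_s: 26.2
eef_pos: [0.658, -0.1279, 0.163]
orientation: [0.691, 0.723, 0.001, 0.002]
ft_force: [0.3, -0.7, -2.6]
gripper_width: 0.0556
slide [-0.1482, -0.2849, 0.0017] dr [0.26, 0.02, 4.67]
```

```bash
python3 -m creep '[{"slide":[-0.005,-0.009,0],"dr":[0,0,0],"hand":0.045},{"slide":[-0.015,-0.028,0],"dr":[0,0,0.5],"hand":0.045},{"slide":[-0.028,-0.054,0],"dr":[0,0,1],"hand":0.045},{"slide":[-0.042,-0.08,0],"dr":[0,0,1.5],"hand":0.045},{"slide":[-0.056,-0.108,0],"dr":[0,0,2],"hand":0.045},{"slide":[-0.07,-0.135,0],"dr":[0,0,2.5],"hand":0.045},{"slide":[-0.084,-0.162,0],"dr":[0,0,3],"hand":0.045},{"slide":[-0.098,-0.189,0],"dr":[0,0,3.5],"hand":0.045},{"slide":[-0.112,-0.216,0],"dr":[0,0,4],"hand":0.045},{"slide":[-0.125,-0.241,0],"dr":[0,0,4.5],"hand":0.045}]'
python3 -m creep '[{"slide":[-0.01,-0.02,0],"dr":[0.2,0,0.2],"hand":0.045},{"slide":[-0.017,-0.034,0],"dr":[0.2,0,0.2],"hand":0.045},{"slide":[-0.022,-0.043,0],"dr":[0.2,0,0.2],"hand":0.045},{"slide":[-0.023,-0.044,0],"dr":[0.2,0,0.2],"hand":0.045},{"slide":[-0.023,-0.044,0],"dr":[0.2,0,0.2],"hand":0.045}]'
python3 -c "
from h import *
to((.38,-.2887,.02),87.9)"
```

```text
time_s: 27.2
eef_pos: [0.419, -0.2641, 0.1595]
orientation: [0.719, 0.695, 0.0, -0.001]
ft_force: [0.6, -0.4, -2.6]
gripper_width: 0.056
time_s: 27.7
eef_pos: [0.3773, -0.2849, 0.1603]
orientation: [0.72, 0.694, -0.0, -0.001]
ft_force: [0.1, 0.5, -2.6]
gripper_width: 0.0555
slide [-0.0037, 0.0031, 0.1403] dr [-0.1, -0.03, -0.04]
```

```bash
python3 -m creep '[{"slide":[-0.0037,0.003,0.01],"dr":[0,0,0],"hand":0.045},{"slide":[-0.0037,0.003,0.03],"dr":[0,0,0],"hand":0.045},{"slide":[-0.0037,0.003,0.055],"dr":[0,0,0],"hand":0.045},{"slide":[-0.0037,0.003,0.08],"dr":[0,0,0],"hand":0.045},{"slide":[-0.0037,0.003,0.1],"dr":[0,0,0],"hand":0.045},{"slide":[-0.0037,0.003,0.118],"dr":[0,0,0],"hand":0.045},{"slide":[-0.0037,0.003,0.13],"dr":[0,0,0],"hand":0.045},{"slide":[-0.0037,0.003,0.137],"dr":[0,0,0],"hand":0.045},{"slide":[-0.0037,0.003,0.14],"dr":[0,0,0],"hand":0.045},{"slide":[-0.0037,0.003,0.14],"dr":[0,0,0],"hand":0.045}]'
for i in 1 2 3; do python3 -m creep '[{"slide":[0,0,0.001],"dr":[0,0,0],"hand":0.045},{"slide":[0,0,0.001],"dr":[0,0,0],"hand":0.045}]' | grep -E "eef|force"; done
```

```text
time_s: 28.7
eef_pos: [0.3802, -0.2888, 0.0205]
orientation: [0.72, 0.694, -0.0, -0.001]
ft_force: [-0.8, 0.0, -1.3]
gripper_width: 0.0555
eef_pos: [0.3802, -0.2892, 0.02]
ft_force: [-0.7, 0.1, -2.4]
eef_pos: [0.38, -0.289, 0.0188]
ft_force: [0.8, -0.4, -1.4]
eef_pos: [0.3798, -0.2889, 0.0175]
ft_force: [0.8, 0.5, -1.6]
```

```bash
for i in 1 2 ; do python3 -m creep '[{"slide":[0,0,0.001],"dr":[0,0,0],"hand":0.045},{"slide":[0,0,0.001],"dr":[0,0,0],"hand":0.045}]' | grep -E "eef|force"; done;  python3 -m creep '[{"slide":[0,0,0.0005],"dr":[0,0,0],"hand":0.045},{"slide":[0,0,0.0005],"dr":[0,0,0],"hand":0.045}]' | grep -E "eef|force"
```

```text
eef_pos: [0.3798, -0.2888, 0.0164]
ft_force: [-0.5, -0.0, -2.3]
eef_pos: [0.3798, -0.2888, 0.0154]
ft_force: [0.3, 0.1, -2.0]
eef_pos: [0.3798, -0.2888, 0.0153]
ft_force: [-1.5, 1.8, 3.7]
```

Contact. I'll release, rise and look.

```bash
python3 -m creep '[{"slide":[0,0,0],"dr":[0,0,0],"hand":0.058},{"slide":[0,0,0],"dr":[0,0,0],"hand":0.062},{"slide":[0,0,0],"dr":[0,0,0],"hand":0.072},{"slide":[0,0,0],"dr":[0,0,0],"hand":0.072},{"slide":[0,0,-0.01],"dr":[0,0,0],"hand":0.072},{"slide":[0,0,-0.03],"dr":[0,0,0],"hand":0.072},{"slide":[0,0,-0.07],"dr":[0,0,0],"hand":0.072},{"slide":[0,0,-0.12],"dr":[0,0,0],"hand":0.072},{"slide":[0,0,-0.17],"dr":[0,0,0],"hand":0.072},{"slide":[0,0,-0.22],"dr":[0,0,0],"hand":0.072}]'
python3 -m creep '[{"slide":[0,0,-0.23],"dr":[0,0,0],"hand":0.08},{"slide":[-0.1,0,-0.03],"dr":[0,0,0],"hand":0.08},{"slide":[-0.1,0,-0.03],"dr":[0,0,0],"hand":0.08},{"slide":[-0.1,0,-0.03],"dr":[0,0,0],"hand":0.08}]'
python3 -c "
from h import *
a=snap('wrist','w9.png')['color'];b=snap('scene','s9.png')['color']
o=np.hstack([a[:260,120:520],b[100:360,130:530]]);cv2.imwrite('pics/c9.png',o[:,:,::-1])
to((.55,0,.26),40)"
```

```text
time_s: 30.9
eef_pos: [0.3797, -0.2884, 0.2378]
orientation: [0.72, 0.694, -0.0, -0.0]
ft_force: [0.4, -1.5, -0.6]
gripper_width: 0.072
time_s: 31.3
eef_pos: [0.3738, -0.3943, 0.2646]
orientation: [0.723, 0.691, -0.002, -0.001]
ft_force: [-1.3, -0.1, -0.9]
gripper_width: 0.0795
slide [0.3958, 0.1587, 0.005] dr [-0.16, -0.01, 47.73]
```

View pics/c9.png

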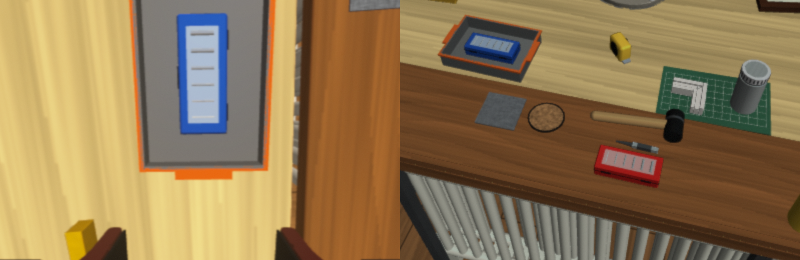

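The blue case lies flat in the middle of the tote, clear of the walls. The canister (750,88) and L (688,93) are on the mat, and the pad and coaster are free. Now for the canister.

```bash
python3 -m creep '[{"slide":[0.396,0.159,0.005],"dr":[0,0,47.5],"hand":0.0878},{"slide":[0.396,0.159,0.005],"dr":[0,0,47.5],"hand":0.0878},{"slide":[0.396,0.159,0.005],"dr":[0,0,47.5],"hand":0.0878},{"slide":[0.396,0.159,0.005],"dr":[0,0,47.5],"hand":0.0878},{"slide":[0.396,0.159,0.005],"dr":[0,0,47.5],"hand":0.0878},{"slide":[0.396,0.159,0.005],"dr":[0,0,47.5],"hand":0.0878},{"slide":[0.396,0.159,0.005],"dr":[0,0,47.5],"hand":0.0878},{"slide":[0.396,0.159,0.005],"dr":[0,0,47.5],"hand":0.0878},{"slide":[0.396,0.159,0.005],"dr":[0,0,47.5],"hand":0.0878},{"slide":[0.396,0.159,0.005],"dr":[0,0,47.5],"hand":0.0878}]'
python3 -c "
from h import *
to((.37,.31,.26),0)"
```

```text
time_s: 32.4
eef_pos: [0.5504, 0.0098, 0.2607]
orientation: [0.937, 0.35, 0.0, -0.002]
ft_force: [-0.5, -0.2, 0.4]
gripper_width: 0.0878
slide [0.0608, -0.345, 0.0019] dr [-0.22, -0.05, 41.0]
```

```bash
python3 -m creep '[{"slide":[0.061,-0.345,0],"dr":[0,0,41],"hand":0.0878},{"slide":[0.061,-0.345,0],"dr":[0,0,41],"hand":0.0878},{"slide":[0.061,-0.345,0],"dr":[0,0,41],"hand":0.0878},{"slide":[0.061,-0.345,0],"dr":[0,0,41],"hand":0.0878},{"slide":[0.061,-0.345,0],"dr":[0,0,41],"hand":0.0878},{"slide":[0.061,-0.345,0],"dr":[0,0,41],"hand":0.0878},{"slide":[0.061,-0.345,0],"dr":[0,0,41],"hand":0.0878},{"slide":[0.061,-0.345,0],"dr":[0,0,41],"hand":0.0878},{"slide":[0.061,-0.345,0],"dr":[0,0,41],"hand":0.0878},{"slide":[0.061,-0.345,0],"dr":[0,0,41],"hand":0.0878}]'
python3 - <<'E'
from h import *
c=snap("wrist","w10.png"); g=cv2.cvtColor(c["color"],cv2.COLOR_RGB2GRAY)
u,v=proj(c,(.396,.345,.123)).astype(int); print(u,v); x0,y0=max(0,u-60),max(0,v-60)
ci=cv2.HoughCircles(cv2.resize(g[y0:v+60,x0:u+60],None,fx=4,fy=4,interpolation=2),cv2.HOUGH_GRADIENT,1,400,param1=120,param2=20,minRadius=110,maxRadius=180)
x,y,r=ci[0,0]/4; print(x+x0,y+y0,r,onz(c,x+x0-.4,y+y0-.4,.123))
# coaster again from w5
c=load("w5"); g=cv2.cvtColor(c["color"],cv2.COLOR_RGB2GRAY)[135:280,130:290]
m=cv2.inRange(g,0,45); n,l,st,_=cv2.connectedComponentsWithStats(m); 
ci=cv2.HoughCircles(cv2.resize(g,None,fx=4,fy=4,interpolation=2),cv2.HOUGH_GRADIENT,1,400,param1=100,param2=20,minRadius=195,maxRadius=250)
x,y,r=ci[0,0]/4; print("coaster",x+130,y+135,r,onz(c,x+130-.4,y+135-.4,.043),"r mm",r/323.2*(c["cam_to_world"][2][3]-.043)*1000)
to((.396,.345,.2),0)
E
```

```text
time_s: 33.4
eef_pos: [0.3726, 0.3029, 0.2604]
orientation: [1.0, -0.005, -0.001, 0.0]
ft_force: [0.7, -0.9, 0.1]
gripper_width: 0.0878
275 164
275.375 163.875 32.425 [0.39710516 0.34536011 0.123     ]
coaster 206.375 214.625 55.175 [ 0.57312386 -0.07557257  0.043     ] r mm 37.96813604911819
slide [0.0223, -0.0432, 0.0602] dr [0.04, 0.08, -0.67]
```

```bash
python3 - <<'E'
from h import *
from scipy.optimize import least_squares
for n in("w4","w5","s3","s9"):
    c=load(n); g=cv2.GaussianBlur(cv2.cvtColor(c["color"],cv2.COLOR_RGB2GRAY),(3,3),0).astype(np.float32)
    # radial search for darkest point around prior centre
    out=[]
    for t in np.linspace(0,2*np.pi,120,endpoint=False):
        rs=np.linspace(.034,.046,61); px=np.array([proj(c,(.5765+r*np.cos(t),-.078+r*np.sin(t),.043)) for r in rs]).astype(np.float32)
        v=cv2.remap(g,px[None,:,0],px[None,:,1],cv2.INTER_LINEAR)[0]; i=v.argmin()
        if v[i]<70 and 0<i<60: out.append((.5765+rs[i]*np.cos(t),-.078+rs[i]*np.sin(t)))
    o=np.array(out)
    s=least_squares(lambda q:np.hypot(o[:,0]-q[0],o[:,1]-q[1])-q[2],[.5765,-.078,.04],loss="soft_l1",f_scale=.0005); print(n,len(o),s.x.round(4),np.abs(s.fun).mean().round(5))
E
python3 -m creep '[{"slide":[0.0228,-0.0432,0.03],"dr":[0,0,-0.7],"hand":0.0878},{"slide":[0.0228,-0.0432,0.05],"dr":[0,0,-0.7],"hand":0.0878},{"slide":[0.0228,-0.0432,0.06],"dr":[0,0,-0.7],"hand":0.0878},{"slide":[0.0228,-0.0432,0.06],"dr":[0,0,-0.7],"hand":0.0878},{"slide":[0.0228,-0.0432,0.06],"dr":[0,0,-0.7],"hand":0.0878}]'
python3 -c "
from h import *
to((.3965,.345,.070),0)"
```

```text
w4 119 [ 0.5755 -0.0783  0.0392] 0.00018
w5 115 [ 0.5754 -0.0783  0.0393] 0.00052
s3 117 [ 0.5787 -0.078   0.0396] 0.00058
s9 120 [ 0.5789 -0.078   0.0397] 0.00051
time_s: 33.95
eef_pos: [0.3968, 0.3452, 0.2008]
orientation: [1.0, -0.0, -0.001, 0.0]
ft_force: [0.3, 0.6, -0.1]
gripper_width: 0.0883
slide [-0.0001, 0.0001, 0.1308] dr [0.01, 0.08, -0.02]
```

```bash
python3 -m creep '[{"slide":[0,0,0.03],"dr":[0,0,0],"hand":0.0878},{"slide":[0,0,0.055],"dr":[0,0,0],"hand":0.0878},{"slide":[0,0,0.08],"dr":[0,0,0],"hand":0.0878},{"slide":[0,0,0.105],"dr":[0,0,0],"hand":0.0878},{"slide":[0,0,0.122],"dr":[0,0,0],"hand":0.0878},{"slide":[0,0,0.131],"dr":[0,0,0],"hand":0.0878},{"slide":[0,0,0.131],"dr":[0,0,0],"hand":0.0878},{"slide":[0,0,0.131],"dr":[0,0,0],"hand":0.0878}]'
python3 -m creep '[{"slide":[0,0,0],"dr":[0,0,0],"hand":0.05},{"slide":[0,0,0],"dr":[0,0,0],"hand":0.05},{"slide":[0,0,0],"dr":[0,0,0],"hand":0.05},{"slide":[0,0,0],"dr":[0,0,0],"hand":0.05},{"slide":[0,0,0],"dr":[0,0,0],"hand":0.05},{"slide":[0,0,0],"dr":[0,0,0],"hand":0.05},{"slide":[0,0,0],"dr":[0,0,0],"hand":0.05},{"slide":[0,0,0],"dr":[0,0,0],"hand":0.05}]'
python3 -m creep '[{"slide":[0,0,-0.005],"dr":[0,0,0],"hand":0.05},{"slide":[0,0,-0.015],"dr":[0,0,0],"hand":0.05},{"slide":[0,0,-0.035],"dr":[0,0,0],"hand":0.05},{"slide":[0,0,-0.06],"dr":[0,0,0],"hand":0.05},{"slide":[0,0,-0.085],"dr":[0,0,0],"hand":0.05},{"slide":[0,0,-0.11],"dr":[0,0,0],"hand":0.05},{"slide":[0,0,-0.13],"dr":[0,0,0],"hand":0.05},{"slide":[0,0,-0.145],"dr":[0,0,0],"hand":0.05},{"slide":[0,0,-0.155],"dr":[0,0,0],"hand":0.05},{"slide":[0,0,-0.16],"dr":[0,0,0],"hand":0.05}]'
python3 -c "
from h import *
to((.576,-.078,.23),0)"
```

```text
time_s: 34.75
eef_pos: [0.3968, 0.3467, 0.0704]
orientation: [1.0, 0.0, -0.0, -0.001]
ft_force: [0.2, -0.4, 0.4]
gripper_width: 0.0875
time_s: 35.55
eef_pos: [0.3963, 0.3461, 0.0694]
orientation: [1.0, 0.0, -0.001, 0.0]
ft_force: [-0.8, -2.5, 5.1]
gripper_width: 0.0618
time_s: 36.55
eef_pos: [0.3964, 0.3465, 0.2301]
orientation: [1.0, 0.001, -0.0, -0.0]
ft_force: [0.2, 0.6, -4.1]
gripper_width: 0.0617
slide [0.179, 0.4248, -0.0005] dr [-0.06, 0.06, 0.08]
```

```bash
python3 -m creep '[{"slide":[0.003,0.007,0],"dr":[0,0,0],"hand":0.05},{"slide":[0.009,0.021,0],"dr":[0,0,0],"hand":0.05},{"slide":[0.019,0.044,0],"dr":[0,0,0],"hand":0.05},{"slide":[0.03,0.07,0],"dr":[0,0,0],"hand":0.05},{"slide":[0.041,0.096,0],"dr":[0,0,0],"hand":0.05},{"slide":[0.052,0.122,0],"dr":[0,0,0],"hand":0.05},{"slide":[0.063,0.148,0],"dr":[0,0,0],"hand":0.05},{"slide":[0.074,0.174,0],"dr":[0,0,0],"hand":0.05},{"slide":[0.085,0.2,0],"dr":[0,0,0],"hand":0.05},{"slide":[0.096,0.226,0],"dr":[0,0,0],"hand":0.05}]'
python3 -m creep '[{"slide":[0.011,0.026,0],"dr":[0,0,0],"hand":0.05},{"slide":[0.022,0.052,0],"dr":[0,0,0],"hand":0.05},{"slide":[0.033,0.078,0],"dr":[0,0,0],"hand":0.05},{"slide":[0.044,0.104,0],"dr":[0,0,0],"hand":0.05},{"slide":[0.055,0.13,0],"dr":[0,0,0],"hand":0.05},{"slide":[0.066,0.156,0],"dr":[0,0,0],"hand":0.05},{"slide":[0.075,0.178,0],"dr":[0,0,0],"hand":0.05},{"slide":[0.08,0.192,0],"dr":[0,0,0],"hand":0.05},{"slide":[0.083,0.199,0],"dr":[0,0,0],"hand":0.05},{"slide":[0.083,0.199,0],"dr":[0,0,0],"hand":0.05}]'
python3 -c "
from h import *
to((.576,-.078,.112),0)"
```

```text
time_s: 37.55
eef_pos: [0.4924, 0.1184, 0.2279]
orientation: [1.0, 0.0, -0.002, 0.0]
ft_force: [0.6, -0.2, -2.2]
gripper_width: 0.0619
time_s: 38.55
eef_pos: [0.5756, -0.0791, 0.2282]
orientation: [1.0, 0.0, -0.001, -0.0]
ft_force: [0.3, 0.8, -3.8]
gripper_width: 0.0615
slide [0.0007, -0.0011, 0.1162] dr [-0.02, 0.16, 0.0]
```

```bash
python3 -m creep '[{"slide":[0.0007,-0.0011,0.01],"dr":[0,0.15,0],"hand":0.05},{"slide":[0.0007,-0.0011,0.025],"dr":[0,0.15,0],"hand":0.05},{"slide":[0.0007,-0.0011,0.045],"dr":[0,0.15,0],"hand":0.05},{"slide":[0.0007,-0.0011,0.065],"dr":[0,0.15,0],"hand":0.05},{"slide":[0.0007,-0.0011,0.085],"dr":[0,0.15,0],"hand":0.05},{"slide":[0.0007,-0.0011,0.1],"dr":[0,0.15,0],"hand":0.05},{"slide":[0.0007,-0.0011,0.108],"dr":[0,0.15,0],"hand":0.05},{"slide":[0.0007,-0.0011,0.112],"dr":[0,0.15,0],"hand":0.05},{"slide":[0.0007,-0.0011,0.112],"dr":[0,0.15,0],"hand":0.05}]'
for i in 1 2 3; do python3 -m creep '[{"slide":[0,0,0.001],"dr":[0,0,0],"hand":0.05},{"slide":[0,0,0.001],"dr":[0,0,0],"hand":0.05}]' | grep -E "eef|force"; done
```

```text
time_s: 39.45
eef_pos: [0.5764, -0.0771, 0.1165]
orientation: [1.0, 0.001, 0.0, -0.0]
ft_force: [-0.3, -0.1, -3.6]
gripper_width: 0.062
eef_pos: [0.5769, -0.0774, 0.1165]
ft_force: [-0.3, 0.5, -3.2]
eef_pos: [0.5765, -0.0775, 0.115]
ft_force: [-1.0, 0.1, -3.0]
eef_pos: [0.5763, -0.0774, 0.1137]
ft_force: [-0.3, 0.2, -3.2]
```

```bash
python3 -m creep '[{"slide":[0,0.0005,0.001],"dr":[0,0,0],"hand":0.05},{"slide":[0,0.0005,0.002],"dr":[0,0,0],"hand":0.05},{"slide":[0,0.0005,0.002],"dr":[0,0,0],"hand":0.05}]'; for i in 1 2 ; do python3 -m creep '[{"slide":[0,0,0.001],"dr":[0,0,0],"hand":0.05},{"slide":[0,0,0.001],"dr":[0,0,0],"hand":0.05}]' | grep -E "eef|force"; done
```

```text
time_s: 40.35
eef_pos: [0.5763, -0.0779, 0.1115]
orientation: [1.0, 0.001, 0.0, -0.0]
ft_force: [-0.1, 0.3, -3.6]
gripper_width: 0.0615
eef_pos: [0.5763, -0.0778, 0.1106]
ft_force: [0.5, 0.6, -4.1]
eef_pos: [0.5763, -0.0778, 0.1096]
ft_force: [0.3, -0.1, -3.6]
```

```bash
for i in 1 2 ; do python3 -m creep '[{"slide":[0,0,0.0005],"dr":[0,0,0],"hand":0.05},{"slide":[0,0,0.0005],"dr":[0,0,0],"hand":0.05}]' | grep -E "eef|force"; done
```

```text
eef_pos: [0.5766, -0.0778, 0.1095]
ft_force: [0.4, -0.4, -1.8]
eef_pos: [0.5768, -0.0779, 0.1094]
ft_force: [-1.9, -0.5, 4.1]
```

```bash
python3 -m creep '[{"slide":[0,0,0],"dr":[0,0,0],"hand":0.065},{"slide":[0,0,0],"dr":[0,0,0],"hand":0.07},{"slide":[0,0,0],"dr":[0,0,0],"hand":0.0878},{"slide":[0,0,0],"dr":[0,0,0],"hand":0.0878},{"slide":[0,0,-0.02],"dr":[0,0,0],"hand":0.0878},{"slide":[0,0,-0.05],"dr":[0,0,0],"hand":0.0878},{"slide":[0,0,-0.09],"dr":[0,0,0],"hand":0.0878},{"slide":[0,0,-0.14],"dr":[0,0,0],"hand":0.0878},{"slide":[0,0,-0.19],"dr":[0,0,0],"hand":0.0878},{"slide":[0,0,-0.19],"dr":[0,0,0],"hand":0.0878}]'
python3 -m creep '[{"slide":[-0.03,-0.04,0],"dr":[0,0,0],"hand":0.0878},{"slide":[-0.03,-0.04,0],"dr":[0,0,0],"hand":0.0878},{"slide":[-0.03,-0.04,0],"dr":[0,0,0],"hand":0.0878}]'
python3 - <<'E'
from h import *
c=snap("wrist","w11.png"); g=cv2.cvtColor(c["color"],cv2.COLOR_RGB2GRAY)
u,v=proj(c,(.5765,-.078,.163)).astype(int); x0,y0=max(0,u-60),max(0,v-60)
ci=cv2.HoughCircles(cv2.resize(g[y0:v+60,x0:u+60],None,fx=4,fy=4,interpolation=2),cv2.HOUGH_GRADIENT,1,400,param1=120,param2=20,minRadius=110,maxRadius=180)
x,y,r=ci[0,0]/4; print("lid",onz(c,x+x0-.4,y+y0-.4,.163),r)
a=cv2.resize(c["color"][max(0,v-80):v+60,u-70:u+70],(400,400),interpolation=2); s=snap("scene","s11.png")["color"]; b=cv2.resize(s[165:240,235:310],(400,400),interpolation=2)
cv2.imwrite("pics/c11.png",np.hstack([a,b])[:,:,::-1])
to((.44,.21,.2),179)
E
```

```text
time_s: 42.15
eef_pos: [0.58, -0.0777, 0.3065]
orientation: [1.0, 0.001, 0.007, 0.0]
ft_force: [0.8, 0.3, -0.8]
gripper_width: 0.0877
time_s: 42.45
eef_pos: [0.5457, -0.037, 0.2986]
orientation: [1.0, 0.002, 0.0, 0.0]
ft_force: [-0.4, 0.0, -0.7]
gripper_width: 0.0879
lid [ 0.57744349 -0.07758348  0.163     ] 33.55
slide [-0.1063, -0.2488, 0.0983] dr [0.06, 0.01, -178.97]
```

View pics/c11.png

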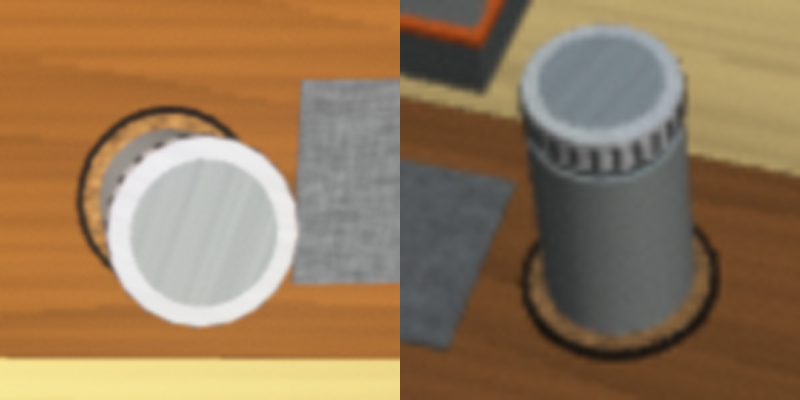

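The canister stands upright and centred on its coaster, with even cork gaps left and right in the scene crop. Now the L. With the canister back, its body would block gripping the second leg, so I'll take the L by its first leg, with the hand turned 90° relative to the L.

```bash
python3 -m creep '[{"slide":[-0.04,-0.13,0.02],"dr":[0,0,-80],"hand":0.07},{"slide":[-0.04,-0.13,0.02],"dr":[0,0,-80],"hand":0.07},{"slide":[-0.04,-0.13,0.02],"dr":[0,0,-80],"hand":0.07},{"slide":[-0.04,-0.13,0.02],"dr":[0,0,-80],"hand":0.07},{"slide":[-0.04,-0.13,0.02],"dr":[0,0,-80],"hand":0.07},{"slide":[-0.04,-0.13,0.02],"dr":[0,0,-80],"hand":0.07},{"slide":[-0.04,-0.13,0.02],"dr":[0,0,-80],"hand":0.07},{"slide":[-0.04,-0.13,0.02],"dr":[0,0,-80],"hand":0.07},{"slide":[-0.04,-0.13,0.02],"dr":[0,0,-80],"hand":0.07},{"slide":[-0.04,-0.13,0.02],"dr":[0,0,-80],"hand":0.07}]'
python3 -c "
from h import *
to((.465,.215,.22),180)"
```

```text
time_s: 43.55
eef_pos: [0.5068, 0.091, 0.2783]
orientation: [0.765, 0.644, 0.0, -0.0]
ft_force: [1.2, -0.1, 0.4]
gripper_width: 0.0697
slide [0.1151, -0.0622, 0.0584] dr [0.04, -0.01, -99.77]
```

```bash
python3 -m creep '[{"slide":[0.115,-0.062,0.058],"dr":[0,0,-99.8],"hand":0.07},{"slide":[0.115,-0.062,0.058],"dr":[0,0,-99.8],"hand":0.07},{"slide":[0.115,-0.062,0.058],"dr":[0,0,-99.8],"hand":0.07},{"slide":[0.115,-0.062,0.058],"dr":[0,0,-99.8],"hand":0.07},{"slide":[0.115,-0.062,0.058],"dr":[0,0,-99.8],"hand":0.07},{"slide":[0.115,-0.062,0.058],"dr":[0,0,-99.8],"hand":0.07},{"slide":[0.115,-0.062,0.058],"dr":[0,0,-99.8],"hand":0.07},{"slide":[0.115,-0.062,0.058],"dr":[0,0,-99.8],"hand":0.07},{"slide":[0.115,-0.062,0.058],"dr":[0,0,-99.8],"hand":0.07},{"slide":[0.115,-0.062,0.058],"dr":[0,0,-99.8],"hand":0.07}]'
python3 -m creep '[{"slide":[0,0,0],"dr":[0,0,-12],"hand":0.07},{"slide":[0,0,0],"dr":[0,0,-16],"hand":0.07},{"slide":[0,0,0],"dr":[0,0,-16],"hand":0.07},{"slide":[0,0,0],"dr":[0,0,-16],"hand":0.07}]'
python3 - <<'E'
from h import *
to((.465,.215,.22),180)
c=snap("wrist","w12.png"); u,v=proj(c,(.412,.216,.028)).astype(int); print(u,v)
m=blobs(c,(0,0,185),(180,50,255),(u-75,max(0,v-75),u+75,v+75)); n,l,st,_=cv2.connectedComponentsWithStats(m); k=((l==1+np.argmax(st[1:,4]))*255).astype(np.uint8)
a=cv2.approxPolyDP(cv2.findContours(k,0,2)[0][0],4,True)[:,0]
for p in a: print(p,onz(c,p[0],p[1],.0265)[:2].round(4))
cv2.imwrite("pics/c12.png",cv2.resize(c["color"][max(0,v-75):v+75,u-75:u+75],None,fx=4,fy=4,interpolation=2)[:,:,::-1])
E
```

```text
time_s: 44.55
eef_pos: [0.4659, 0.2152, 0.2203]
orientation: [0.12, 0.993, 0.0, 0.0]
ft_force: [-0.1, 0.8, -0.0]
gripper_width: 0.0699
time_s: 44.95
eef_pos: [0.4655, 0.2155, 0.2204]
orientation: [-0.015, 1.0, 0.0, 0.0]
ft_force: [-0.2, 0.4, 0.0]
gripper_width: 0.0698
slide [0.0005, -0.0004, 0.0004] dr [0.04, 0.01, 1.73]
322 128
[324  55] [0.3387 0.2152]
[325  89] [0.3716 0.2173]
[309  90] [0.3731 0.2006]
[307  81] [0.3643 0.1983]
[305  90] [0.3733 0.1964]
[287  89] [0.3728 0.1776]
[287 111] [0.3951 0.1777]
[272 112] [0.3966 0.1617]
[272 117] [0.4018 0.1616]
[285 112] [0.3962 0.1755]
[289 118] [0.4023 0.1798]
[332 119] [0.4019 0.2259]
[331 165] [0.4515 0.2267]
[356 167] [0.4529 0.2546]
[361 130] [0.4125 0.2576]
[396 130] [0.4113 0.2955]
[361 130] [0.4125 0.2576]
[361 113] [0.3947 0.2565]
[396 112] [0.3926 0.2938]
[362 112] [0.3937 0.2575]
[362  92] [0.3734 0.2563]
[326  90] [0.3726 0.2184]
```

View pics/c12.png

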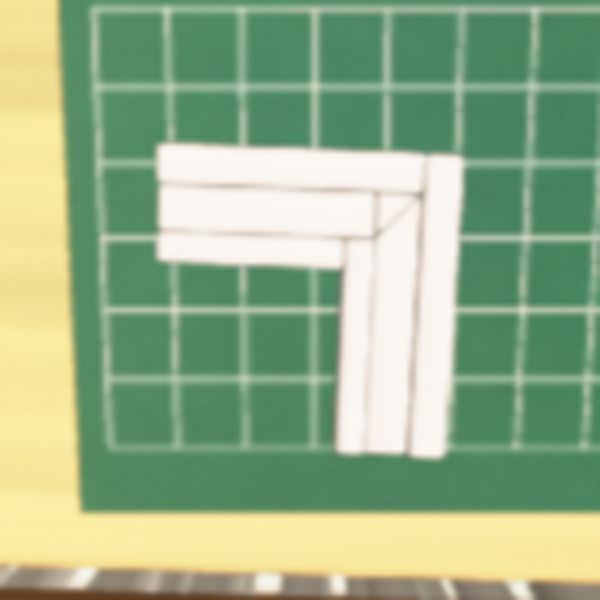

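L on the mat: outer corner at crop (462,157), ends at (157,145) and (443,458). That gives a centre of (0.4128, 0.216) and a yaw of about 89.2°, matching the dead-reckoned pose. Grip point on the first leg: (0.428, 0.241).

```bash
python3 -c "
from h import *
to((.4282,.2409,.06),179.2)"
```

```text
slide [0.0364, 0.0263, 0.1605] dr [0.03, 0.03, 2.57]
```

```bash
python3 -m creep '[{"slide":[0.0364,0.0263,0.05],"dr":[0,0,2.6],"hand":0.07},{"slide":[0.0364,0.0263,0.09],"dr":[0,0,2.6],"hand":0.07},{"slide":[0.0364,0.0263,0.13],"dr":[0,0,2.6],"hand":0.07},{"slide":[0.0364,0.0263,0.16],"dr":[0,0,2.6],"hand":0.07},{"slide":[0.0364,0.0263,0.16],"dr":[0,0,2.6],"hand":0.07},{"slide":[0.0364,0.0263,0.16],"dr":[0,0,2.6],"hand":0.07},{"slide":[0.0364,0.0263,0.16],"dr":[0,0,2.6],"hand":0.07}]'
python3 -c "
from h import *
to((.4282,.2409,.007),179.2)"
```

```text
time_s: 45.7
eef_pos: [0.429, 0.2419, 0.0625]
orientation: [0.006, 1.0, 0.001, 0.002]
ft_force: [0.9, -0.0, 0.3]
gripper_width: 0.0697
slide [0.0009, -0.0011, 0.0555] dr [0.1, 0.2, 0.15]
```

```bash
python3 -m creep '[{"slide":[0.0009,-0.001,0.015],"dr":[0,0.2,0.1],"hand":0.07},{"slide":[0.0009,-0.001,0.03],"dr":[0,0.2,0.1],"hand":0.07},{"slide":[0.0009,-0.001,0.043],"dr":[0,0.2,0.1],"hand":0.07},{"slide":[0.0009,-0.001,0.052],"dr":[0,0.2,0.1],"hand":0.07},{"slide":[0.0009,-0.001,0.053],"dr":[0,0.2,0.1],"hand":0.07},{"slide":[0.0009,-0.001,0.053],"dr":[0,0.2,0.1],"hand":0.07},{"slide":[0.0009,-0.001,0.053],"dr":[0,0.2,0.1],"hand":0.07}]'
python3 -m creep '[{"slide":[0,0,0],"dr":[0,0,0],"hand":0.05},{"slide":[0,0,0],"dr":[0,0,0],"hand":0.036},{"slide":[0,0,0],"dr":[0,0,0],"hand":0.033},{"slide":[0,0,0],"dr":[0,0,0],"hand":0.031},{"slide":[0,0,0],"dr":[0,0,0],"hand":0.02},{"slide":[0,0,0],"dr":[0,0,0],"hand":0.02},{"slide":[0,0,0],"dr":[0,0,0],"hand":0.02},{"slide":[0,0,0],"dr":[0,0,0],"hand":0.02}]'
python3 -c "
from h import *
s=manip.observe();x=R.from_quat(s['orientation']).as_matrix()[:,0];print(s['eef_pos'],np.degrees(np.arctan2(x[1],x[0])))"
```

```text
time_s: 46.4
eef_pos: [0.4271, 0.2404, 0.0081]
orientation: [0.006, 1.0, 0.0, -0.001]
ft_force: [0.6, -0.6, 0.1]
gripper_width: 0.0698
time_s: 47.2
eef_pos: [0.4269, 0.2402, 0.0078]
orientation: [0.006, 1.0, 0.0, -0.001]
ft_force: [-1.0, 0.3, 1.4]
gripper_width: 0.0299
[0.42690993 0.24017773 0.00775888] 179.31740248655223
```

```bash
python3 -m creep '[{"slide":[0,0,-0.003],"dr":[0,0,0],"hand":0.02},{"slide":[0,0,-0.01],"dr":[0,0,0],"hand":0.02},{"slide":[0,0,-0.03],"dr":[0,0,0],"hand":0.02},{"slide":[0,0,-0.06],"dr":[0,0,0],"hand":0.02},{"slide":[0,0,-0.09],"dr":[0,0,0],"hand":0.02},{"slide":[0,0,-0.12],"dr":[0,0,0],"hand":0.02},{"slide":[0,0,-0.15],"dr":[0,0,0],"hand":0.02},{"slide":[0,0,-0.18],"dr":[0,0,0],"hand":0.02},{"slide":[0,0,-0.21],"dr":[0,0,0],"hand":0.02},{"slide":[0,0,-0.23],"dr":[0,0,0],"hand":0.02}]'
python3 -c "
from h import *
to((.6073,-.1951,.238),91.2)"
```

```text
time_s: 48.2
eef_pos: [0.4274, 0.2404, 0.24]
orientation: [0.006, 1.0, 0.0, -0.0]
ft_force: [1.4, 0.0, -2.6]
gripper_width: 0.0298
slide [-0.1849, -0.4334, 0.0015] dr [-0.0, -0.08, 88.14]
```

```bash
python3 -m creep '[{"slide":[-0.003,-0.007,0],"dr":[0,0,1.5],"hand":0.02},{"slide":[-0.009,-0.021,0],"dr":[0,0,5],"hand":0.02},{"slide":[-0.018,-0.042,0],"dr":[0,0,9],"hand":0.02},{"slide":[-0.028,-0.065,0],"dr":[0,0,14],"hand":0.02},{"slide":[-0.038,-0.09,0],"dr":[0,0,19],"hand":0.02},{"slide":[-0.049,-0.115,0],"dr":[0,0,24],"hand":0.02},{"slide":[-0.06,-0.14,0],"dr":[0,0,29],"hand":0.02},{"slide":[-0.07,-0.165,0],"dr":[0,0,34],"hand":0.02},{"slide":[-0.081,-0.19,0],"dr":[0,0,39],"hand":0.02},{"slide":[-0.092,-0.215,0],"dr":[0,0,44],"hand":0.02}]'
python3 -c "
from h import *
to((.6073,-.1951,.238),91.2)"
```

```text
time_s: 49.2
eef_pos: [0.5166, 0.0211, 0.2361]
orientation: [0.384, 0.923, -0.001, -0.002]
ft_force: [0.3, 0.1, -1.5]
gripper_width: 0.0298
slide [-0.2172, -0.0882, -0.0022] dr [-0.26, -0.1, 43.67]
```

```bash
python3 -m creep '[{"slide":[-0.022,-0.009,0],"dr":[0,0,5],"hand":0.02},{"slide":[-0.046,-0.019,0],"dr":[0,0,10],"hand":0.02},{"slide":[-0.07,-0.028,0],"dr":[0,0,15],"hand":0.02},{"slide":[-0.095,-0.038,0],"dr":[0,0,20],"hand":0.02},{"slide":[-0.12,-0.048,0],"dr":[0,0,25],"hand":0.02},{"slide":[-0.145,-0.058,0],"dr":[0,0,30],"hand":0.02},{"slide":[-0.17,-0.069,0],"dr":[0,0,35],"hand":0.02},{"slide":[-0.195,-0.079,0],"dr":[0,0,40],"hand":0.02},{"slide":[-0.21,-0.086,0],"dr":[-0.2,-0.1,43],"hand":0.02},{"slide":[-0.217,-0.088,0],"dr":[-0.2,-0.1,43.7],"hand":0.02}]'
python3 -m creep '[{"slide":[0,0,0],"dr":[0,0,0],"hand":0.02},{"slide":[0,0,0.015],"dr":[0,0,0],"hand":0.02},{"slide":[0,0,0.035],"dr":[0,0,0],"hand":0.02},{"slide":[0,0,0.06],"dr":[0,0,0],"hand":0.02},{"slide":[0,0,0.085],"dr":[0,0,0],"hand":0.02},{"slide":[0,0,0.11],"dr":[0,0,0],"hand":0.02},{"slide":[0,0,0.13],"dr":[0,0,0],"hand":0.02},{"slide":[0,0,0.14],"dr":[0,0,0],"hand":0.02},{"slide":[0,0,0.14],"dr":[0,0,0],"hand":0.02}]'
python3 -c "
from h import *
snap('scene','s13.png');to((.6073,-.1951,.056),91.2)"
```

```text
time_s: 50.2
eef_pos: [0.6085, -0.1942, 0.2357]
orientation: [0.699, 0.715, -0.0, -0.0]
ft_force: [-0.8, 0.7, -1.8]
gripper_width: 0.0299
time_s: 51.1
eef_pos: [0.6081, -0.1899, 0.0953]
orientation: [0.696, 0.718, -0.0, -0.001]
ft_force: [-0.1, 0.5, -1.0]
gripper_width: 0.0295
slide [-0.0049, -0.0019, 0.0407] dr [0.02, -0.05, 0.49]
```

```bash
python3 -m creep '[{"slide":[-0.005,-0.001,0.01],"dr":[0,0,0.5],"hand":0.02},{"slide":[-0.005,-0.001,0.02],"dr":[0,0,0.5],"hand":0.02},{"slide":[-0.005,-0.001,0.03],"dr":[0,0,0.5],"hand":0.02},{"slide":[-0.005,-0.001,0.036],"dr":[0,0,0.5],"hand":0.02},{"slide":[-0.005,-0.001,0.04],"dr":[0,0,0.5],"hand":0.02},{"slide":[-0.005,-0.001,0.04],"dr":[0,0,0.5],"hand":0.02},{"slide":[-0.005,-0.001,0.04],"dr":[0,0,0.5],"hand":0.02}]'
python3 -c "
from h import *
to((.6073,-.1951,.048),91.2)"
```

```text
time_s: 51.85
eef_pos: [0.6088, -0.1962, 0.0572]
orientation: [0.7, 0.714, 0.001, 0.0]
ft_force: [0.5, -0.3, -1.7]
gripper_width: 0.0296
slide [0.0011, -0.0015, 0.0092] dr [0.08, -0.01, -0.08]
```

```bash
python3 -m creep '[{"slide":[0.001,-0.0015,0.002],"dr":[0,0,-0.1],"hand":0.02},{"slide":[0.001,-0.0015,0.004],"dr":[0,0,-0.1],"hand":0.02},{"slide":[0.001,-0.0015,0.006],"dr":[0,0,-0.1],"hand":0.02},{"slide":[0.001,-0.0015,0.007],"dr":[0,0,-0.1],"hand":0.02},{"slide":[0.001,-0.0015,0.007],"dr":[0,0,-0.1],"hand":0.02}]'
for i in 1 2 ; do python3 -m creep '[{"slide":[0,0,0.001],"dr":[0,0,0],"hand":0.02},{"slide":[0,0,0.001],"dr":[0,0,0],"hand":0.02}]' | grep -E "eef|force"; done
python3 -c "
from h import *
to((.6073,-.1951,.048),91.2)"
```

```text
time_s: 52.35
eef_pos: [0.607, -0.1953, 0.0499]
orientation: [0.7, 0.715, 0.0, 0.0]
ft_force: [0.1, 0.2, -2.1]
gripper_width: 0.0302
eef_pos: [0.6071, -0.1953, 0.049]
ft_force: [0.2, 0.0, -1.0]
eef_pos: [0.6071, -0.1953, 0.0481]
ft_force: [0.4, 0.8, -1.8]
slide [0.0002, 0.0002, 0.0001] dr [0.07, -0.01, 0.01]
```

```bash
for i in 1 2 ; do python3 -m creep '[{"slide":[0,0,0.0005],"dr":[0,0,0],"hand":0.02},{"slide":[0,0,0.0005],"dr":[0,0,0],"hand":0.02}]' | grep -E "eef|force"; done
```

```text
eef_pos: [0.6072, -0.1953, 0.0479]
ft_force: [-0.7, -0.1, 1.2]
eef_pos: [0.6072, -0.1954, 0.0478]
ft_force: [-1.6, -0.1, 5.5]
```

```bash
python3 -m creep '[{"slide":[0,0,0],"dr":[0,0,0],"hand":0.032},{"slide":[0,0,0],"dr":[0,0,0],"hand":0.036},{"slide":[0,0,0],"dr":[0,0,0],"hand":0.055},{"slide":[0,0,0],"dr":[0,0,0],"hand":0.055},{"slide":[0,0,-0.01],"dr":[0,0,0],"hand":0.055},{"slide":[0,0,-0.03],"dr":[0,0,0],"hand":0.055},{"slide":[0,0,-0.07],"dr":[0,0,0],"hand":0.055},{"slide":[0,0,-0.12],"dr":[0,0,0],"hand":0.055},{"slide":[0,0,-0.16],"dr":[0,0,0],"hand":0.055},{"slide":[0,0,-0.16],"dr":[0,0,0],"hand":0.055}]'
python3 -m creep '[{"slide":[-0.02,-0.02,0],"dr":[0,0,0],"hand":0.055},{"slide":[-0.04,-0.02,0],"dr":[0,0,0],"hand":0.055},{"slide":[-0.04,-0.02,0],"dr":[0,0,0],"hand":0.055},{"slide":[-0.04,-0.02,0],"dr":[0,0,0],"hand":0.055},{"slide":[-0.04,-0.02,0],"dr":[0,0,0],"hand":0.055}]'
python3 - <<'E'
from h import *
c=snap("wrist","w14.png");s=snap("scene","s14.png")["color"]; u,v=proj(c,(.5825,-.1815,.045)).astype(int); print(u,v,max(0,v-62))
a=cv2.resize(c["color"][max(0,v-62):max(0,v-62)+125,u-62:u+63],(500,500),interpolation=2); b=np.zeros((500,300,3),np.uint8); b[:200]=cv2.resize(s[120:280,160:400],(300,200)); b[200:400]=cv2.resize(s[110:270,300:540],(300,200))
cv2.imwrite("pics/c14.png",np.hstack([a,b])[:,:,::-1])
E
```

```text
time_s: 54.15
eef_pos: [0.6107, -0.1955, 0.2147]
orientation: [0.7, 0.715, 0.003, 0.005]
ft_force: [0.3, -0.5, -1.1]
gripper_width: 0.0552
time_s: 54.65
eef_pos: [0.5881, -0.2339, 0.207]
orientation: [0.699, 0.715, 0.001, 0.0]
ft_force: [0.5, 0.3, 0.8]
gripper_width: 0.055
315 131 69
```

View pics/c14.png

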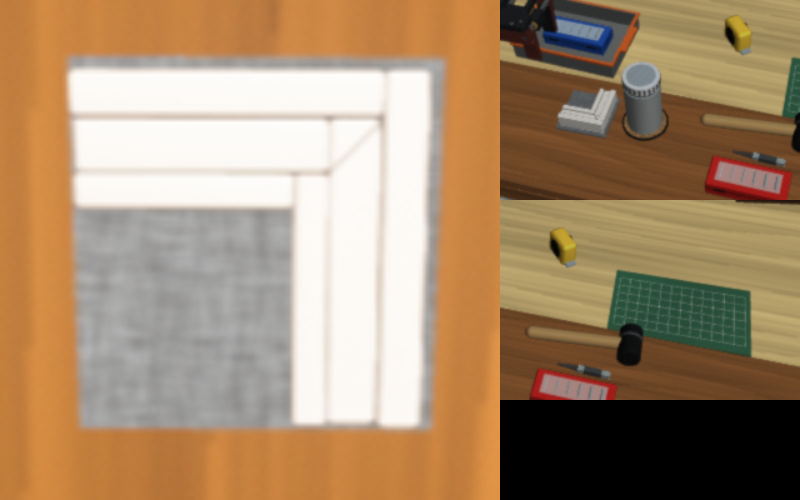

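The L is back on the pad the same way round, the canister is on its coaster, the mat is empty, and the bystanders look unmoved. I'll check the fit numerically.

```bash
python3 - <<'E'
from h import *
c=load("w14"); f=lambda x,y,z: onz(c,x/4+253-.4,y/4+69-.4,z)[:2]
P=np.array([f(*p,.043) for p in((70,58),(444,60),(431,430),(80,428))]); print(P.round(4),P.mean(0).round(4))
yw=lambda d:np.degrees(np.arctan2(d[1],d[0]))
print("pad yaw", yw(P[1]-P[0]), yw(P[2]-P[3]), yw(P[1]-P[2])-90)
L=np.array([f(*p,.067) for p in((431,68),(68,68),(420,428))]); print(L.round(4),"centre",((L[1]+L[2])/2).round(4),"yaw",yw(L[0]-L[1]),yw(L[0]-L[2])-90)
# bystanders: red case before/after in scene
for n in("s3","s14"):
    h=cv2.cvtColor(load(n)["color"],cv2.COLOR_RGB2HSV); m=cv2.inRange(h,np.array([172,150,60]),np.array([180,255,255]))|cv2.inRange(h,np.array([0,150,60]),np.array([3,255,255])); m[:, :310]=0;m[:,410:]=0;m[:225]=0;m[300:]=0
    M=cv2.moments(m,True); print(n,M["m10"]/M["m00"],M["m01"]/M["m00"])
a=load("s3")["color"][190:290,310:420].astype(int);b=load("s14")["color"][190:290,310:420].astype(int);print("diff",np.abs(a-b).max(2).mean(),(np.abs(a-b).max(2)>40).sum())
E
```

```text
[[ 0.5379 -0.1375]
 [ 0.6272 -0.1358]
 [ 0.629  -0.2256]
 [ 0.539  -0.2271]] [ 0.5833 -0.1815]
pad yaw 1.0652661262525316 0.9873432888517912 1.148338003864211
[[ 0.6214 -0.1396]
 [ 0.541  -0.1415]
 [ 0.6232 -0.2207]] centre [ 0.5821 -0.1811] yaw 1.3541150129494526 1.2819267873617264
s3 358.1181395348837 268.3581395348837
s14 358.18954248366015 268.33426704014937
diff 4.385545454545454 0
```

The L is within about 1.2 mm and 0.3° of the pad, and nothing else changed. I'll hand it in.

```bash
python3 -c "
from h import *
print(manip.sign_off(), manip.observe()['time_s'])"
```

```text
the job is handed in; nothing more can be done
the job is handed in; nothing more can be done
```

The job is done and handed in at about 55 s of the 136 s allowed. I moved the canister and then the frame corner onto the mat, laid the blue case in the tote, and put the canister and then the frame corner back. Each thing was lowered until the wrist force showed contact, then released.

The last checks showed:
- **Blue case:** it lies flat in the middle of the tote, with clear space to the walls on the sides the picture shows.
- **Canister:** it stands upright. The lid measures (0.577, -0.078) against a coaster centre of about (0.576, -0.078). The wrist and scene cameras disagreed by 3 mm on the coaster's x (0.5755 and 0.5788), so I aimed between them.
- **Frame corner:** it faces the way it did. Its centre is about 1.2 mm from the pad's centre, and its turn is within about 0.3° of the pad's.
- **Bystanders:** the scene picture around the red case, hammer and nail set shows no changed pixels from mid-job (after the canister was cleared) to the end, and the red case's position there is the same to 0.1 pixel. I did not run that comparison against the very first picture.

No check failed. I picked the corner up from the mat by its other leg, across x instead of y. With the canister back on its coaster, the gripper's body would have hit it in the suggested grip.

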